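Chase the spindle thread of a Y-valve with a hand tap

ROBOT

A 6-joint arm with a two-finger parallel gripper is mounted at the origin on the work surface. World frame = base frame: x ahead of the robot, y to its left, z up, the work surface at z = 0. Lengths are in m, angles in degrees, forces in N, time in s.
With the tool pointing down it reaches from about 0.4 to 0.825 m from the base axis. Payload 7 kg.
Tool frame: the origin (TCP) lies midway between the tips of the shut fingers; the grasp point (between the pads) lies 19 mm behind it; z points along the fingers, y is the direction in which the jaws open and shut (so a half turn about z gives the same grasp; the last joint's range is limited). The gripper opens to 88 mm and grips with 3 to 60 N. Pads are 19 mm wide; open, the fingers measure 130 mm over their backs; the gripper's body (78 mm by 193 mm) begins 47 mm behind the grasp point.
Start: joints at [-58.149, 20.546, 0.682, 0, -70.136, -16.507], TCP at [0.179, -0.651, 0.227] pointing down, gripper open.
Joint ranges: [-176.03, 176.03], [-82.01, 121.73], [-58.28, 71.71], [-173.87, 95.51], [-174.79, -0.11], [-173.66, 173.66]. Speed limits (degrees/s): [136.94, 136.94, 172.46, 180, 180, 180].

INTERFACE

Orientations are given as [roll, pitch, yaw] about the fixed x, y, z axes, in that order (R = Rz(yaw) Ry(pitch) Rx(roll)).
In Python, from plant import get_state, capture, get_calibration, close_job, boxes_of, cut_out gives the robot as it stands.
- The arm moves only by the tool apply_moves, never from a script. Its argument "commands" is a list of rows, each an object with "grip": the closure, from 0 (fully open) to 1 (shut); "slide": the shift along the tool's x, y, z in m, a list of three; "roll": the turn about the tool's z in degrees. In form: [{"grip": grip, "slide": [x, y, z], "roll": roll}, ...]. A call has 1 to 5 rows; each row is the pose to reach, as a shift and turn from the pose commanded when the call began, along the tool's axes at that moment; what a row does not reach only later rows make up. A row lasts 1/8 s, in which the tool goes at most 62.5 mm and 10.7 degrees, less where a joint would pass 70% of its speed; a pose out of reach is approached as far as the arm can. A call with a gripper value outside its range is refused whole. The fingers move at their own pace and stop on an object; "grip_force" is the grip in N (left out, the last holds). Time passes only in rows, so rows that repeat a pose let the fingers close. It gives the time, the measured TCP pose, the force and the opening at its end, in the units of the state.
- get_state(): the state, without advancing time (a new reading comes with each control period).
- capture(name): name is "side" or "top"; returns (picture, depth): 400x640x3 uint8, red, green, blue; 400x640 float32, m along the optical axis (not along the pixel's ray), 0 where there is no reading.
- get_calibration(name): a dict with "mtx" (3x3 intrinsics, pixels), "distortion" ([k1, k2, p1, p2, k3] as OpenCV has them; the pictures are not rectified), "R" (3x3) and "t" (3): a world point X has camera coordinates R X + t. Camera axes: x right, y down, z forward; pixel columns grow to the right and rows downward; lengths in m; the calibration is good to about 2 mm. A picture is of the moment at which its call begins. get_calibration takes no time and is no camera call.
- close_job(): hands the job in, once; it reports no verdict.
Trained networks look in the newest picture that a camera, given by its name, has taken for a name from the list of things; names that differ only in an ending like _2 or _b are one class to them, and where a whole thing is asked for, a point or a joint stands for the part that bears it (a point fixed in the world has none). Each returns a list of dicts, best first, with "score" (0 to 1); they miss things now and then, are a little off and sometimes report something else, mostly with a low value. They report only what shows in the picture. A call takes as long as a camera call.
- boxes_of(name, camera): "position" ([x, y, z] in m, in the coordinates of the camera as it stood for that picture, good to about 4 mm: the middle of the surface that is visible of it).
- cut_out(name, camera): "mask" (400x640 bool, what is visible of it).
The state is a dict: "time_s": time; "joints": joint angles; "qd": joint speeds; "joint_torque": joint torques, N m; "tcp_pos": TCP position; "eef_rot": TCP orientation; "contact_force": force on the tool from outside, world axes, zero at the start; "moment": the same for the moment, N m; "gripper_width": finger opening in m.
Only numpy, scipy, OpenCV 4.12 (cv2) and the standard library are available. Lean on these libraries where they do the work, as an engineer would, in place of code of your own. Each camera call takes 0.05 s, during which the arm holds its last target.

TASK

The spindle thread in the slanting bonnet of the Y-valve needs chasing, and its tap is already started. First shut the red-handled ball valve fully, so that no swarf gets down the line to the pump; then wind the tap in (clockwise) with its wrench, half a turn forward and a quarter turn back, and again half a turn forward and a quarter back, then on forward until the stop collar is down on the bonnet. Leave the valve shut and the tap standing at depth, let go of everything, and do not disturb the things standing around.

Things in the scene. Friction and masses are not known exactly. Their poses are not given: they have to be found in the camera images.
- pipe_run: Pipe run fixed on a 90 x 430 x 10 mm base channel. Origin on the bench under its middle, y along the pipe, z up. Pipe 34 mm thick, axis 90 mm up; supports 114 mm high at y = -195, +185 mm. Ball valve (51 mm thick) at y = +100, Y-valve (56 mm) at y = -100 mm; the Y-valve's bonnet slants up to -y along (0, -0.574, 0.819), with a 70 mm flange 50 to 68 mm along it and its flat end face at 85 mm.
- valve_stem (a point): The point on the ball valve's vertical turning axis, at the mid height of its lever (150 mm above the bench). Axes as pipe_run.
- valve (a joint): Ball valve lever, a hinge about the vertical stem: 0 = open, lever along the pipe, pointing from the stem towards the Y-valve (pipe_run -y); grows clockwise seen from above to 1.571 = shut at its stop, lever across the pipe pointing to pipe_run -x. May start up to 0.35 towards shut. Friction 0.25 N m; stays where it is left.
- valve_lever (a point): Middle of the lever's red sleeve, 95 mm from the stem. The sleeve is 88 mm long (44 to 132 mm from the stem), 24 mm wide, 14 mm thick, centred 150 mm above the bench and 36 mm clear above the pipe. The y axis points from the sleeve to the stem, x across the lever, z up.
- tap (a joint): Turn of the tap in its thread, rad: grows clockwise, seen looking down on it along the bonnet axis, as the tap winds in 4 mm per turn. Starts between -0.55 and 0.55. At 6.283 the stop collar lies on the bonnet face and it turns no further (the collar is 4 mm clear of the face at 0). Friction 0.22 N m either way; stays where it is left.
- wrench_hub (a point): Grip point on the tap axis, 17 mm below the top of the wrench's square steel hub (24 x 24 mm, 66 mm long; can be gripped across either pair of faces). z is the tap axis out of the bonnet, 35 degrees from vertical; x, y are square to the faces, x along the T-bar to its blue sleeve. The 11 mm T-bar, 160 mm long, crosses the hub 35 mm below this point. Hub and bar turn and sink with the tap.
- bar_end (a point): Point on the axis of the T-bar inside its blue sleeve (16 mm thick, 34 mm long), 75 mm from the tap's axis and 35 mm below wrench_hub along it.
- spindle: Bystander: the removed valve spindle standing on its red handwheel (90 mm across, 12 mm high); brass plug on top, 151 mm high in all. Origin under its centre.
- oil_bottle: Bystander: yellow oil bottle, 60 mm across, 150 mm high, red cap. Origin under its centre.
- flask: Bystander: conical glass flask, 84 mm across the foot, 122 mm high. Origin under its centre.
- jar: Bystander: amber jar, 68 mm across, 95 mm high, white cap. Origin under its centre.
- spanner: Bystander: steel spanner lying flat on the bench, 170 mm long.
- meter: Bystander: black hand-held vacuum meter lying on the bench, 115 x 68 x 30 mm.
- basket: Bystander: pink basket of pipe clamps, 200 x 220 mm, 85 mm high. Origin under its centre.
- lab_jack: Bystander: steel laboratory jack, plates 160 x 160 mm, 100 mm high, a green disc and black tweezers lying on it (114 mm in all), black knob at -x; it does not move. Origin under its centre.

How it is judged (in metres and radians):
On the way, in this order (a step that is already met when the one before it is completed fails the run):
1. the ball valve is shut, to within 5 degrees of its stop (value of joint valve above 1.48 rad), for 0.2 s.
2. the tap has gone half a turn forward (at least 155 degrees) from where it started (distance of bar_end from where it was at the start of the episode above 0.1464 m), for 0.1 s.
3. it is backed off a quarter turn, to less than 112 degrees ahead of its start (running on forward past 248 degrees instead fails) (distance of bar_end from where it was at the start of the episode below 0.1244 m), for 0.1 s.
4. it has gone half a turn forward again, to at least 235 degrees ahead of its start (distance of bar_end from where it was at the start of the episode below 0.1331 m and value of joint tap above 3.14159 rad), for 0.1 s.
5. it is backed off a quarter turn again, to between 155 and 205 degrees ahead of its start (running on to the stop instead fails) ((distance of bar_end from where it was at the start of the episode above 0.1464 m or value of joint tap above 6.05 rad)), for 0.1 s.
6. the tap is wound in until the stop collar is down on the bonnet, to within 14 degrees of a turn (value of joint tap above 6.04 rad), for 0.2 s.
At the end, for the whole second after the job is handed in: The ball valve is shut to within 5 degrees of its stop (joint above 1.48), the tap is at depth with its collar down, to within 14 degrees of a turn (joint above 6.04), and at rest (value of joint valve above 1.48 rad and value of joint tap above 6.04 rad and velocity of joint tap between -0.05 and 0.05 rad/s); the robot touches nothing.
It fails at once if the tap turned more than 45 degrees while the ball valve is not yet shut (joint below 1.3) (value of joint valve below 1.3 rad and distance of bar_end from where it was at the start of the episode above 0.0574 m).
It fails at once if the tap wound back out of its thread (joint below -1.0) (value of joint tap below -1 rad).
It fails at once if a bystander (spindle, oil bottle, flask, jar, spanner, meter or basket) shifted by more than 30 mm (distance of any of spindle, oil_bottle, flask, jar, spanner, meter, basket from where it was at the start of the episode above 0.03 m).
It fails at once if the spindle, oil bottle, flask or jar tipped over (angle between any of spindle, oil_bottle, flask, jar's own z axis and vertical above 0.5 rad).
It also fails if it takes over 72 s, if anything falls off the work surface, if the arm or the gripper's body presses on something with over 40 N, if the wrist force passes 120 N, or if a joint passes its speed limit or range.

## Working session

There is one attempt and no reset: what is moved stays moved. The work goes in short steps, Python scripts to look and compute and a tool call to move; the robot and the scene stay as the last step left them, time stands still between calls to the robot, and variables do not carry over. Pictures are saved under pics/ and viewed, and the job is handed in when it is done.

Besides the shell and the picture viewer there is one more tool, called after "Call:" as name(argument=value, ...) on one line, values as JSON. apply_moves: Moves the arm, as the interface text tells. Its arguments: {"type":"object","properties":{"commands":{"type":"array"},"grip_force":{"type":"number"}},"required":["commands"]}

```bash
ls; mkdir -p pics
python3 - <<'E'
from plant import *
import cv2, numpy as np
print(get_state())
for n in ("side","top"):
    p,d=capture(n); cv2.imwrite(f"pics/{n}0.png",p[:,:,::-1]); np.save(f"{n}_d.npy",d); print(n,get_calibration(n))
E
```

```text
pics
{'time_s': 0.0, 'joints': array([-5.81484023e+01,  2.05920456e+01,  6.34850762e-01, -2.13773256e-02,
       -7.01347496e+01, -1.65078091e+01]), 'qd': array([ 0.02259783,  0.02384165,  0.07099672,  0.04443123, -0.00288475,
       -0.08092644]), 'joint_torque': array([-2.29553414e-03, -5.82726073e+01,  2.93044996e+01,  6.99730843e+00,
        6.79521851e-03, -1.35986215e-04]), 'tcp_pos': array([ 0.17848127, -0.65048109,  0.22562001]), 'eef_rot': array([ 1.79906135e+02, -6.86068261e-03, -1.64663486e+02]), 'contact_force': array([ 0.20391702, -0.34408186,  0.16822828]), 'moment': array([ 0.01162686, -0.00454156,  0.02966344]), 'gripper_width': 0.08756664677450378}
side {'mtx': array([[364.81018596,   0.        , 325.23522439],
       [  0.        , 364.81018596, 197.94446473],
       [  0.        ,   0.        ,   1.        ]]), 'distortion': array([-0.02301692,  0.        ,  0.        ,  0.        ,  0.        ]), 'R': array([[-0.91707903, -0.39823507, -0.01936198],
       [-0.18205594,  0.46146428, -0.86827781],
       [ 0.35471354, -0.7927544 , -0.49570027]]), 't': array([0.50574306, 0.21787678, 1.05441363])}
top {'mtx': array([[369.40268606,   0.        , 319.10333032],
       [  0.        , 369.40268606, 197.71986133],
       [  0.        ,   0.        ,   1.        ]]), 'distortion': array([0.00895332, 0.        , 0.        , 0.        , 0.        ]), 'R': array([[ 0.00372033, -0.99997256,  0.0064056 ],
       [-0.99424252, -0.00438483, -0.10706343],
       [ 0.10708858, -0.00597041, -0.99423156]]), 't': array([-0.01353094,  0.57231417,  1.21823605])}
```

View pics/side0.png

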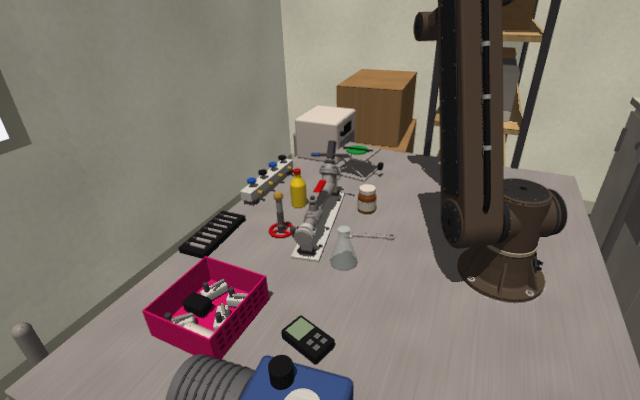

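View pics/top0.png

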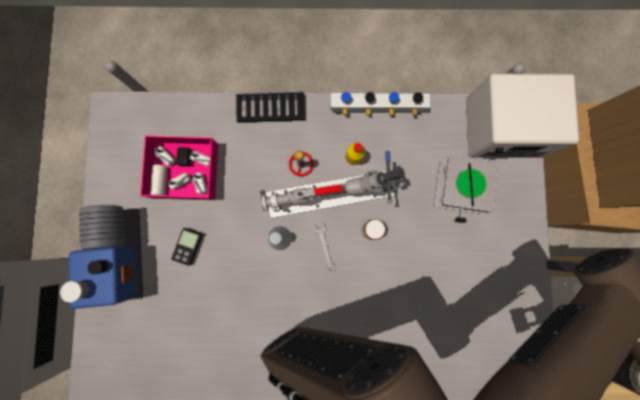

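```bash
cat > h.py <<'E'
from plant import *
import cv2, numpy as np
from scipy.spatial.transform import Rotation as Ro
def w(p,cam):
    c=get_calibration(cam); return c["R"].T@(np.array(p)-c["t"])
def cloud(cam,d,mask=None):
    c=get_calibration(cam); v,u=np.nonzero((d>0) if mask is None else (mask&(d>0)))
    n=cv2.undistortPoints(np.stack([u,v],1).astype(float)[:,None],c["mtx"],c["distortion"])[:,0]
    z=d[v,u]; P=np.c_[n*z[:,None],z]
    return (P-c["t"])@c["R"],u,v
def proj(X,cam):
    c=get_calibration(cam); return cv2.projectPoints(np.atleast_2d(np.array(X,float)),cv2.Rodrigues(c["R"])[0],c["t"],c["mtx"],c["distortion"])[0][:,0]
E
python3 - <<'E'
from h import *
np.set_printoptions(precision=4,suppress=True)
for cam in("side","top"):
    for n in ["pipe_run","valve_stem","valve_lever","wrench_hub","bar_end","spindle","oil_bottle","flask","jar","spanner","meter","basket","lab_jack"]:
        try: r=boxes_of(n,cam)
        except Exception as e: print(n,e); continue
        for q in r[:2]: print(cam,n,round(q["score"],2),w(q["position"],cam))
E
```

```text
side pipe_run 0.7 [ 0.5717 -0.0061  0.0932]
side valve_stem 0.96 [ 0.5769 -0.0058  0.0993]
side valve_stem 0.25 [0.4006 0.4437 0.0278]
side valve_lever 0.7 [0.5794 0.0048 0.1588]
side wrench_hub 0.86 [ 0.6204 -0.2132  0.1999]
side bar_end 0.7 [ 0.6195 -0.2169  0.1993]
side spindle 0.79 [0.6927 0.0576 0.0293]
side flask 0.79 [0.4309 0.1419 0.044 ]
side flask 0.65 [0.6799 0.4609 0.042 ]
side jar 0.81 [ 0.4609 -0.1665  0.0606]
side spanner 0.76 [ 0.392  -0.0352  0.0121]
side spanner 0.45 [ 0.6192 -0.2113  0.1979]
side meter 0.8 [0.3995 0.4403 0.0265]
side meter 0.53 [0.6943 0.0614 0.0286]
side basket 0.6 [0.683  0.4643 0.0405]
side basket 0.36 [ 0.71   -0.1138  0.0754]
side lab_jack 0.71 [ 0.5984 -0.4769  0.0594]
side lab_jack 0.58 [ 0.6173 -0.212   0.197 ]
top pipe_run 0.92 [ 0.5805 -0.0643  0.1078]
top pipe_run 0.7 [0.6794 0.4606 0.0336]
top valve_stem 0.68 [ 0.5793 -0.0626  0.0988]
top valve_stem 0.57 [ 0.702  -0.1281  0.1013]
top valve_lever 0.62 [ 0.5819 -0.012   0.1561]
top valve_lever 0.32 [0.4325 0.1125 0.0522]
top wrench_hub 0.7 [0.6858 0.0494 0.0109]
top wrench_hub 0.67 [ 0.6222 -0.2119  0.1988]
top bar_end 0.67 [ 0.6176 -0.2143  0.1998]
top bar_end 0.31 [ 0.5812 -0.0129  0.1551]
top spindle 0.92 [0.6882 0.0482 0.0119]
top spindle 0.46 [ 0.5826 -0.0158  0.1569]
top flask 0.79 [0.4376 0.1138 0.0512]
top jar 0.74 [ 0.5786 -0.0618  0.1053]
top jar 0.55 [ 0.4683 -0.1785  0.0958]
top meter 0.84 [0.414  0.4356 0.0284]
top basket 0.7 [0.6793 0.4628 0.0381]
top lab_jack 0.8 [ 0.6097 -0.4808  0.0986]
top lab_jack 0.42 [ 0.6216 -0.2156  0.1987]
```

Run:
```python
from h import *
np.set_printoptions(precision=4,suppress=True)
a=cv2.imread("pics/top0.png")[130:240,240:420]; b=cv2.imread("pics/side0.png")[130:270,220:400]
cv2.imwrite("pics/ca.png",cv2.resize(a,None,fx=4.4,fy=4.4,interpolation=cv2.INTER_CUBIC))
cv2.imwrite("pics/cb.png",cv2.resize(b,None,fx=4.2,fy=4.2,interpolation=cv2.INTER_CUBIC))
# red sleeve
for cam in("top","side"):
    d=np.load(f"{cam}_d.npy"); im=cv2.imread(f"pics/{cam}0.png").astype(int)
    P,u,v=cloud(cam,d); c=im[v,u]
    inb=(abs(P[:,0]-.59)<.1)&(abs(P[:,1]+.05)<.3)
    m=inb&(c[:,2]>130)&(c[:,1]<70)&(c[:,0]<70)&(P[:,2]>.13)&(P[:,2]<.17)
    Q=P[m]; print(cam,"red",len(Q),Q.mean(0),Q[:,2].min(),Q[:,2].max())
    m2=inb&(P[:,2]>.14)&(abs(P[:,1]+.012)<.06)
    ux=np.linalg.svd(Q[:,:2]-Q[:,:2].mean(0))[2][0]; s=(Q[:,:2]-Q[:,:2].mean(0))@ux; print("dir",ux,np.percentile(s,[0,5,95,100]))
    bl=inb&(c[:,0]>c[:,2]+40)&(P[:,2]>.1); print("blue",bl.sum(),P[bl].mean(0) if bl.any() else 0)
    # base channel white
    bm=inb&(P[:,2]<.02)&(P[:,2]>.004)&(c.min(1)>170)
    xy=P[bm][:,:2].astype(np.float32)
    print("base",len(xy),np.median(P[bm][:,2]), cv2.minAreaRect(xy))
```

```text
top red 172 [ 0.5835 -0.0369  0.1563] 0.14908158752470996 0.16189615768471957
dir [-0.1622  0.9868] [-0.0414 -0.0373  0.0368  0.0406]
blue 25 [ 0.6792 -0.2137  0.1886]
base 893 0.009683965115025655 ((0.5890461802482605, -0.046259671449661255), (0.09301212430000305, 0.42618581652641296), 9.955551147460938)
side red 77 [ 0.583  -0.0318  0.1588] 0.15364785256367666 0.16193472544927592
dir [-0.1532  0.9882] [-0.0409 -0.0385  0.0343  0.0364]
blue 15 [ 0.6786 -0.2115  0.1867]
base 323 0.012342728211272755 ((0.5870572328567505, -0.044880449771881104), (0.08553513884544373, 0.4216255247592926), 10.04292106628418)
```

View pics/ca.png

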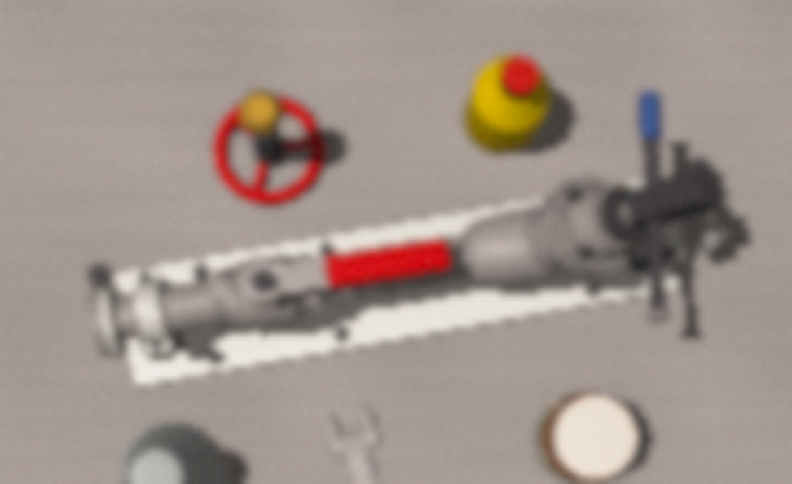

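View pics/cb.png

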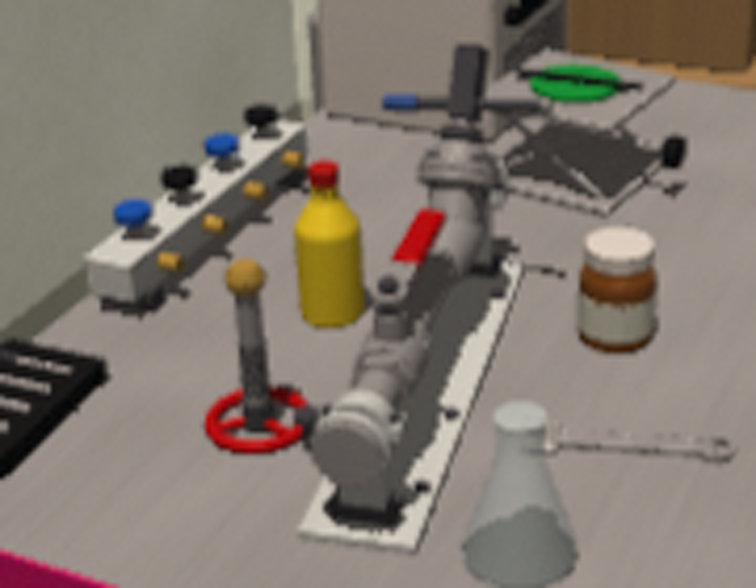

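Run:
```python
from h import *
np.set_printoptions(precision=4,suppress=True)
O=np.array([.5885,-.0457,0]); th=np.radians(10.0)
ex=np.array([np.cos(th),np.sin(th),0]); ey=np.array([-np.sin(th),np.cos(th),0]); ez=np.array([0,0,1.])
a=-.574*ey+.819*ez; e2=np.cross(a,ex); print("e2",e2)
Y=O-.1*ey+.09*ez
L=[]
for cam in("top","side"):
    d=np.load(f"{cam}_d.npy"); im=cv2.imread(f"pics/{cam}0.png").astype(int)
    P,u,v=cloud(cam,d); c=im[v,u]
    q=P-Y; A=q@a; X=q@ex; Z=q@e2
    m=(A>.09)&(A<.22)&(np.hypot(X,Z)<.1)&(P[:,2]>.13)
    print(cam,m.sum())
    for lo in np.arange(.09,.2,.01):
        k=m&(A>=lo)&(A<lo+.01)
        if k.sum(): print(round(lo,3),k.sum(),"X",X[k].min(),np.median(X[k]),X[k].max(),"Z",Z[k].min(),np.median(Z[k]),Z[k].max())
    bl=m&(c[:,0]>c[:,2]+40); print("blue",bl.sum(),"A,X,Z",A[bl].mean(),X[bl].mean(),Z[bl].mean(), P[bl].mean(0))
    bar=m&(abs(X)>.03)&(abs(A-np.median(A[bl]))<.02); f=np.polyfit(X[bar],Z[bar],1); print("bar",bar.sum(),f,np.degrees(np.arctan(f[0])),X[bar].min(),X[bar].max())
    # base, better: also supports/pipe
    pm=(q@ez+.09>.095)&(q@ez<.05)&(abs((P-O)@ex)<.03)&(abs((P-O)@ey)<.22)
    yy=(P-O)@ey; xx=(P-O)@ex
    for y0 in (-.2,.03,.05,.1,.14,.16,.185): 
        k=pm&(abs(yy-y0)<.008)
        if k.any(): print("pipe",y0,k.sum(),xx[k].mean(),P[k][:,2].max())
    print("y ext at z>.1",yy[pm].min(),yy[pm].max())
```

```text
e2 [-0.1422  0.8066  0.574 ]
top 471
0.09 31 X -0.015870804607745818 -0.00010052969237679358 0.018035432233535202 Z -0.01445777452531931 0.012036133539432302 0.016548054510506498
0.1 47 X -0.014475345241440608 -0.0008647415584007953 0.02034931774787087 Z -0.009990412637189583 0.005362920018810717 0.016017933907323978
0.11 23 X -0.07060290342086906 0.002470408390770497 0.08064624051801125 Z -0.014105678113482456 0.008763730382463255 0.01833858191146434
0.12 162 X -0.07571693830089628 -0.0036828207131541836 0.08145084314252989 Z -0.022971644073375923 0.004214686983040504 0.022821276019804153
0.13 64 X -0.07344786005344553 0.005913181732023092 0.07724621479451205 Z -0.02303296121310917 0.005613171606779715 0.022614321481221673
0.14 26 X -0.011048813301465574 0.00014066291773338793 0.016837137403732334 Z -0.008530712242188888 0.007881933249078987 0.011718603409169588
0.15 29 X -0.01060165232737864 0.0012067978027992202 0.016793310496940474 Z -0.009669060796857951 0.008291759496364078 0.013027974565248585
0.16 29 X -0.011082712964510893 0.001222531293724493 0.016450254086409592 Z -0.01076
[... 2027 characters left out ...]
377286 Z -0.011901339828813588 0.006579646013358692 0.011642622715630645
blue 18 A,X,Z 0.12482878318796227 0.06226747476818252 -0.009702838581363893 [ 0.681  -0.2117  0.1866]
bar 88 [-0.201   0.0024] -11.366560024189551 -0.07740043246153544 0.07877411824413627
pipe -0.2 10 -0.024940602734561203 0.10657678516724443
pipe 0.03 21 -0.007562040264637839 0.10890731236767319
pipe 0.05 10 -0.009725136290519154 0.11053933653677044
pipe 0.1 84 -0.005171538805752473 0.13978107321986846
pipe 0.14 40 -0.0034172211262293783 0.11393005320972961
pipe 0.16 19 -0.005265974653909062 0.10954258557563869
pipe 0.185 81 -0.004488307125431838 0.11807146288285297
y ext at z>.1 -0.20275595360124044 0.2199623423789865
```

```bash
cat > pl.py <<'E'
from h import *
np.set_printoptions(precision=4,suppress=True)
O=np.array([.5885,-.0457,0]); th=np.radians(10.0)
ex=np.array([np.cos(th),np.sin(th),0]); ey=np.array([-np.sin(th),np.cos(th),0]); ez=np.array([0,0,1.])
a=-.574*ey+.819*ez; e2=np.cross(a,ex); Y=O-.1*ey+.09*ez+.001*ex
S=O+.1*ey; T0=.203
def lever(deg,z=.136,r=.09):
    y=-80-deg; return S*[1,1,0]+r*np.array([np.cos(np.radians(y)),np.sin(np.radians(y)),0])+z*ez, y
def bar(end,rel,r=.07,dz=-.008):
    """end +1 sleeve/-1 bare; rel deg from start"""
    j=T0+np.radians(rel); b=end*(np.cos(j)*ex-np.sin(j)*e2)
    p=Y+(.126-.004*(j-T0)/2/np.pi)*a+r*b+dz*ez
    y=np.degrees(np.arctan2(b[1],b[0])); 
    return p,y
def rows(targets):
    s=get_state(); R=Ro.from_euler("xyz",s["eef_rot"],degrees=True).as_matrix(); p0=s["tcp_pos"]; y0=s["eef_rot"][2]
    print("t",s["time_s"],"pos",p0,"rot",s["eef_rot"],"F",s["contact_force"],"w",s["gripper_width"],"j6",s["joints"][5])
    for p,y in targets:
        # yaw mod 180 into window (-175..15) to suit J6
        while y>15+20: y-=180
        while y<-175: y+=180
        d=(y-y0+180)%360-180
        print("slide",np.round(R.T@(p-p0),4).tolist(),"roll",round(-d,1),"  tgt",p,y)
E
python3 - <<'E'
from pl import *
for r in (0,90,170,95,180): print("bare",r,bar(-1,r))
for r in (180,245,350): print("slv",r,bar(1,r))
rows([(np.array([.45,-.45,.32]),-120),(lever(0,.32)[0],-80),lever(0,.32)])
E
```

```text
bare 0 (array([ 0.5499, -0.2158,  0.1933]), np.float64(-179.5688988435759))
bare 90 (array([ 0.6235, -0.1569,  0.2237]), np.float64(85.89232470395918))
bare 170 (array([ 0.6884, -0.2036,  0.1825]), np.float64(8.664056783368663))
bare 95 (array([ 0.6295, -0.1571,  0.2228]), np.float64(79.96224133871323))
bare 180 (array([ 0.6887, -0.2136,  0.1755]), np.float64(0.4311011564240912))
slv 180 (array([ 0.5497, -0.2146,  0.1917]), np.float64(-179.5688988435759))
slv 245 (array([ 0.5935, -0.1616,  0.2221]), np.float64(116.18191053547062))
slv 350 (array([ 0.6882, -0.2025,  0.1809]), np.float64(8.664056783368649))
t 1.4 pos [ 0.1786 -0.6509  0.2266] rot [-179.9979    0.0016 -164.6539] F [0.3816 0.7685 0.4918] w 0.08800296729723374 j6 -16.504411911269525
slide [-0.3149, 0.1219, -0.0934] roll -44.7   tgt [ 0.45 -0.45  0.32] -120
slide [-0.5564, 0.4851, -0.0934] roll -84.7   tgt [ 0.5868 -0.0359  0.32  ] -80
slide [-0.5564, 0.4851, -0.0934] roll -84.7   tgt [ 0.5868 -0.0359  0.32  ] -80
```

Call:
apply_moves(commands=[{"grip":0.5,"slide":[-0.03,0.01,-0.05],"roll":-8},{"grip":0.5,"slide":[-0.08,0.03,-0.08],"roll":-16},{"grip":0.5,"slide":[-0.135,0.055,-0.093],"roll":-25},{"grip":0.5,"slide":[-0.19,0.075,-0.093],"roll":-34},{"grip":0.5,"slide":[-0.245,0.1,-0.093],"roll":-44}], grip_force=15)

```text
time_s: 2.02
tcp_pos: [0.3898, -0.4885, 0.32]
eef_rot: [-179.9, -0.0, -120.4]
contact_force: [0.5, -0.1, -0.8]
gripper_width: 0.0458
```

```bash
python3 -c "
from pl import *
rows([lever(0,.32)])"
```

```text
t 2.025 pos [ 0.3898 -0.4885  0.32  ] rot [-179.9461   -0.0026 -120.3552] F [ 0.456  -0.115  -0.7807] w 0.04582146001080424 j6 3.184629657306962
slide [-0.4901, 0.0588, -0.0001] roll -40.4   tgt [ 0.5868 -0.0359  0.32  ] -80
```

Call:
apply_moves(commands=[{"grip":0.5,"slide":[-0.06,0.007,0],"roll":-6},{"grip":0.5,"slide":[-0.12,0.014,0],"roll":-12},{"grip":0.5,"slide":[-0.18,0.021,0],"roll":-18},{"grip":0.5,"slide":[-0.24,0.028,0],"roll":-24},{"grip":0.5,"slide":[-0.3,0.035,0],"roll":-30}])

```text
time_s: 2.65
tcp_pos: [0.5117, -0.2119, 0.32]
eef_rot: [-180.0, -0.0, -90.5]
contact_force: [0.7, -0.4, -0.2]
gripper_width: 0.0437
```

```bash
python3 -c "
from pl import *
rows([lever(0,.32)])"
```

```text
t 2.65 pos [ 0.5117 -0.2119  0.32  ] rot [-179.9522   -0.008   -90.4546] F [ 0.6903 -0.386  -0.1951] w 0.04374674344759358 j6 1.7697576050967605
slide [-0.1766, -0.0736, -0.0] roll -10.5   tgt [ 0.5868 -0.0359  0.32  ] -80
```

Call:
apply_moves(commands=[{"grip":0.5,"slide":[-0.055,-0.023,0],"roll":-4},{"grip":0.5,"slide":[-0.11,-0.046,0],"roll":-8},{"grip":0.5,"slide":[-0.165,-0.069,0],"roll":-10.5},{"grip":0.5,"slide":[-0.1766,-0.0736,0],"roll":-10.5},{"grip":0.5,"slide":[-0.1766,-0.0736,0.05],"roll":-10.5}])

```text
time_s: 3.28
tcp_pos: [0.5896, -0.0367, 0.2725]
eef_rot: [-179.6, -0.0, -80.0]
contact_force: [0.7, -0.0, -0.3]
gripper_width: 0.0441
```

Run:
```python
from pl import *
rows([lever(0,.136)])
for n in("side","top"):
    p,d=capture(n); x=p[130:270,220:400] if n=="side" else p[130:240,240:420]
    cv2.imwrite(f"pics/{n}1.png",cv2.resize(x[:,:,::-1],None,fx=4,fy=4,interpolation=cv2.INTER_CUBIC))
```

```text
t 3.275 pos [ 0.5896 -0.0367  0.2725] rot [-179.5635   -0.0375  -80.0361] F [ 0.6616 -0.0444 -0.3345] w 0.04408005666445674 j6 -5.495684229448104
slide [-0.0014, 0.0037, 0.1365] roll -0.0   tgt [ 0.5868 -0.0359  0.136 ] -80
```

View pics/side1.png

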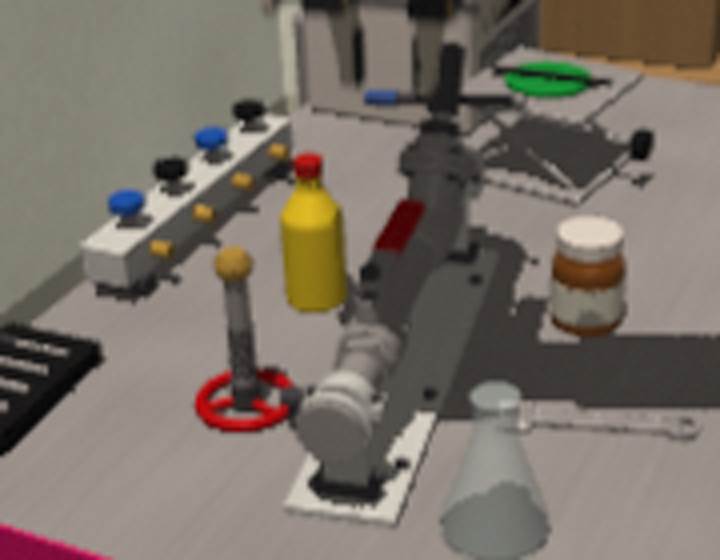

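The two fingers (≈(350,50) and (430,25)) hang above the lever (400,225), straddling its line. I'm going down.

Call:
apply_moves(commands=[{"grip":0.5,"slide":[0,0,0.05],"roll":0},{"grip":0.5,"slide":[0,0,0.09],"roll":0},{"grip":0.5,"slide":[0,0,0.12],"roll":0},{"grip":0.5,"slide":[0,0,0.134],"roll":0},{"grip":0.62,"slide":[0,0,0.134],"roll":0}])

```text
time_s: 4.0
tcp_pos: [0.5871, -0.0385, 0.1361]
eef_rot: [180.0, -0.0, -80.2]
contact_force: [0.6, -0.1, 1.5]
gripper_width: 0.0384
```

```bash
python3 -c "
from pl import *
rows([lever(d,.136) for d in(0,10,20,30,40,50)])"
```

```text
t 4.0 pos [ 0.5871 -0.0385  0.1361] rot [179.9765  -0.0235 -80.1827] F [ 0.5642 -0.101   1.4708] w 0.03837562098000822 j6 -5.4848114024100285
slide [-0.0027, -0.0001, 0.0001] roll -0.2   tgt [ 0.5868 -0.0359  0.136 ] -80
slide [-0.004, 0.0155, 0.0001] roll 9.8   tgt [ 0.5711 -0.0372  0.136 ] -90
slide [-0.008, 0.0307, 0.0001] roll 19.8   tgt [ 0.5555 -0.0359  0.136 ] -100
slide [-0.0146, 0.0449, 0.0001] roll 29.8   tgt [ 0.5404 -0.0318  0.136 ] -110
slide [-0.0235, 0.0578, 0.0001] roll 39.8   tgt [ 0.5261 -0.0252  0.136 ] -120
slide [-0.0346, 0.0689, 0.0001] roll 49.8   tgt [ 0.5133 -0.0162  0.136 ] -130
```

Call:
apply_moves(commands=[{"grip":0.62,"slide":[-0.004,0.0155,0],"roll":10},{"grip":0.62,"slide":[-0.008,0.031,0],"roll":20},{"grip":0.62,"slide":[-0.0146,0.045,0],"roll":30},{"grip":0.62,"slide":[-0.0235,0.058,0],"roll":40},{"grip":0.62,"slide":[-0.0346,0.069,0],"roll":50}])

```text
time_s: 4.62
tcp_pos: [0.5147, -0.0156, 0.1382]
eef_rot: [-179.8, 0.2, -130.5]
contact_force: [3.7, 0.2, -1.2]
gripper_width: 0.0332
```

```bash
python3 -c "
from pl import *
rows([lever(d,.136) for d in(60,70,80,88,94)])"
```

```text
t 4.625 pos [ 0.5147 -0.0156  0.1382] rot [-179.8021    0.1983 -130.4743] F [ 3.7267  0.2326 -1.2381] w 0.03316112864236569 j6 -60.71999646221318
slide [0.0001, 0.0164, 0.0021] roll 9.5   tgt [ 0.5022 -0.0051  0.136 ] -140
slide [-0.0038, 0.0316, 0.0021] roll 19.5   tgt [0.4932 0.0078 0.136 ] -150
slide [-0.0103, 0.0458, 0.002] roll 29.5   tgt [0.4866 0.022  0.136 ] -160
slide [-0.0173, 0.0563, 0.002] roll 37.5   tgt [0.4831 0.0341 0.136 ] -168
slide [-0.0234, 0.0635, 0.002] roll 43.5   tgt [0.4816 0.0434 0.136 ] -174
```

Call:
apply_moves(commands=[{"grip":0.62,"slide":[0,0.0164,0.001],"roll":10},{"grip":0.62,"slide":[-0.0038,0.0316,0.001],"roll":20},{"grip":0.62,"slide":[-0.0103,0.0458,0.001],"roll":30},{"grip":0.62,"slide":[-0.0173,0.0563,0.001],"roll":37.5},{"grip":0.62,"slide":[-0.022,0.062,0.001],"roll":40}])

```text
time_s: 5.25
tcp_pos: [0.4822, 0.0394, 0.1374]
eef_rot: [-179.7, 0.2, -170.2]
contact_force: [18.0, -27.4, -8.1]
gripper_width: 0.0365
```

```bash
python3 -c "
from pl import *
rows([lever(d,.136) for d in(88,94,98)])"
```

```text
t 5.25 pos [0.4822 0.0394 0.1374] rot [-179.7459    0.249  -170.1674] F [ 18.0495 -27.3997  -8.1172] w 0.036491589144025734 j6 -108.70959245469409
slide [0.0, -0.0054, 0.0015] roll -2.2   tgt [0.4831 0.0341 0.136 ] -168
slide [-0.0001, 0.004, 0.0014] roll 3.8   tgt [0.4816 0.0434 0.136 ] -174
slide [-0.0007, 0.0103, 0.0014] roll -172.2   tgt [0.4812 0.0496 0.136 ] 2
```

Call:
apply_moves(commands=[{"grip":0.62,"slide":[0,-0.002,0],"roll":0},{"grip":0.62,"slide":[0,-0.004,0],"roll":0},{"grip":0.5,"slide":[0,-0.004,0],"roll":0}])

```text
time_s: 5.62
tcp_pos: [0.4813, 0.0373, 0.1361]
eef_rot: [180.0, 0.1, -170.2]
contact_force: [0.3, 1.0, 0.2]
gripper_width: 0.0389
```

Force is back to zero. I'll lift away and check the lever.

Call:
apply_moves(commands=[{"grip":0.4,"slide":[0,0,0],"roll":0},{"grip":0.4,"slide":[0,0,-0.04],"roll":0},{"grip":0.4,"slide":[0,0,-0.1],"roll":0},{"grip":0.4,"slide":[0,0,-0.16],"roll":0},{"grip":0.4,"slide":[0.04,-0.04,-0.18],"roll":0}])

```text
time_s: 6.25
tcp_pos: [0.4501, -0.0079, 0.3182]
eef_rot: [180.0, 0.3, -170.0]
contact_force: [-0.6, -1.8, -0.3]
gripper_width: 0.0524
```

Run:
```python
from pl import *
for cam in("side","top"):
    p,d=capture(cam); x=p[130:270,220:400] if cam=="side" else p[130:240,240:420]
    cv2.imwrite(f"pics/{cam}2.png",cv2.resize(x[:,:,::-1],None,fx=4,fy=4,interpolation=cv2.INTER_CUBIC))
    P,u,v=cloud(cam,d); c=p[v,u].astype(int)
    m=(c[:,0]>80)&(c[:,1]<.4*c[:,0])&(c[:,2]<.4*c[:,0])&(abs(P[:,2]-.155)<.012)&(np.linalg.norm(P[:,:2]-S[:2],axis=1)<.15)
    Q=P[m]; 
    if len(Q)>5:
        dv=Q.mean(0)-S; uu=np.linalg.svd(Q[:,:2]-Q[:,:2].mean(0))[2][0]
        print(cam,len(Q),Q.mean(0),"from stem pipe xy",dv@ex,dv@ey,"dir in pipe deg",np.degrees(np.arctan2(uu@ey[:2],uu@ex[:2])))
    m=(c[:,2]>c[:,0]+40)&(P[:,2]>.15)&(abs(P[:,1]+.2)<.1)&(P[:,2]<.23); q=P[m]-Y; print("blue",m.sum(),(q@a).mean(),(q@ex).mean(),(q@e2).mean())
rows([bar(-1,0,dz=.08),bar(-1,0)])
```

```text
side 159 [0.4839 0.0392 0.1558] from stem pipe xy -0.08822379237911672 0.0017576203995648197 dir in pipe deg 179.54538230104203
blue 15 0.12560009785730583 0.061130248596925944 -0.00910310727849717
blue 34 0.12785791151504317 0.06176762961305087 -0.01027440479466746
t 6.35 pos [ 0.4468 -0.0109  0.3182] rot [ 179.9536    0.3245 -170.1887] F [-0.6259  0.1267 -0.2991] w 0.05231978456715844 j6 -104.24739118152291
slide [-0.0664, -0.2195, 0.0371] roll -170.6   tgt [ 0.5499 -0.2158  0.2813] 0.4311011564240914
slide [-0.066, -0.2195, 0.1251] roll -170.6   tgt [ 0.5499 -0.2158  0.1933] 0.4311011564240914
```

View pics/side2.png

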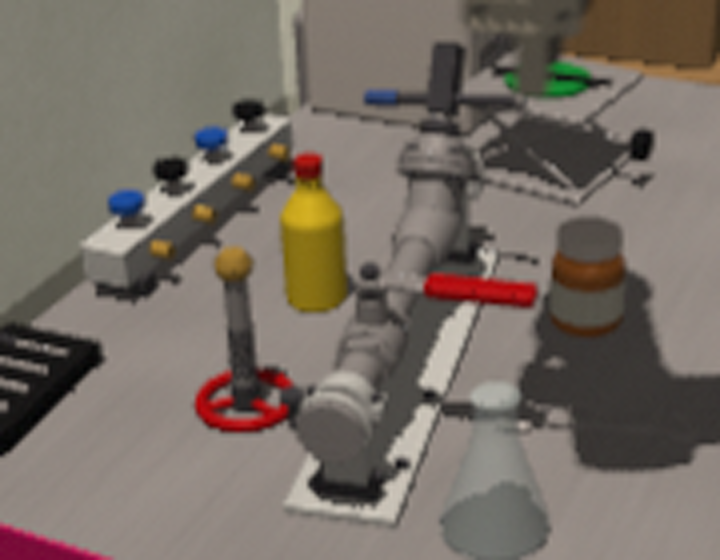

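Call:
apply_moves(commands=[{"grip":0.5,"slide":[-0.01,-0.03,0],"roll":-10},{"grip":0.5,"slide":[-0.02,-0.07,0],"roll":-20},{"grip":0.5,"slide":[-0.03,-0.11,0],"roll":-30},{"grip":0.5,"slide":[-0.045,-0.15,0],"roll":-40},{"grip":0.5,"slide":[-0.066,-0.2195,0],"roll":-50}])

```text
time_s: 6.98
tcp_pos: [0.546, -0.2041, 0.3149]
eef_rot: [-180.0, 0.0, -120.0]
contact_force: [1.7, 1.0, 0.7]
gripper_width: 0.0438
```

Call:
apply_moves(commands=[{"grip":0.5,"slide":[0,0,0],"roll":-10},{"grip":0.5,"slide":[0,0,0],"roll":-20},{"grip":0.5,"slide":[0,0,0],"roll":-30},{"grip":0.5,"slide":[0,0,0],"roll":-40},{"grip":0.5,"slide":[0,0,0],"roll":-50}])

```text
time_s: 7.6
tcp_pos: [0.5453, -0.2032, 0.3143]
eef_rot: [180.0, 0.0, -70.1]
contact_force: [0.8, -0.2, -0.3]
gripper_width: 0.044
```

Call:
apply_moves(commands=[{"grip":0.5,"slide":[0,0,0],"roll":-10},{"grip":0.5,"slide":[0,0,0],"roll":-20},{"grip":0.5,"slide":[0,0,0],"roll":-30},{"grip":0.5,"slide":[0,0,0],"roll":-40},{"grip":0.5,"slide":[0,0,0],"roll":-50}])

```text
time_s: 8.22
tcp_pos: [0.5453, -0.2032, 0.3143]
eef_rot: [-180.0, 0.0, -20.1]
contact_force: [0.4, 0.3, -0.5]
gripper_width: 0.0441
```

```bash
python3 -c "
from pl import *
rows([bar(-1,0,dz=.08),bar(-1,0)])"
```

```text
t 8.225 pos [ 0.5453 -0.2032  0.3143] rot [-179.9991    0.0374  -20.0655] F [ 0.4166  0.2819 -0.5092] w 0.044061659938508066 j6 71.1344579502314
slide [0.0086, 0.0103, 0.033] roll -20.5   tgt [ 0.5499 -0.2158  0.2813] 0.4311011564240914
slide [0.0087, 0.0103, 0.121] roll -20.5   tgt [ 0.5499 -0.2158  0.1933] 0.4311011564240914
```

Call:
apply_moves(commands=[{"grip":0.5,"slide":[0.0087,0.0103,0.01],"roll":-10},{"grip":0.5,"slide":[0.0087,0.0103,0.03],"roll":-20.5},{"grip":0.5,"slide":[0.0087,0.0103,0.055],"roll":-20.5},{"grip":0.5,"slide":[0.0087,0.0103,0.075],"roll":-20.5},{"grip":0.5,"slide":[0.0087,0.0103,0.075],"roll":-20.5}])

```text
time_s: 8.85
tcp_pos: [0.549, -0.2158, 0.2379]
eef_rot: [-180.0, 0.2, 0.1]
contact_force: [0.5, -0.4, 1.3]
gripper_width: 0.0437
```

Run:
```python
from pl import *
for cam in("side","top"):
    p,d=capture(cam); x=p[130:270,260:440] if cam=="side" else p[130:240,300:480]
    cv2.imwrite(f"pics/{cam}3.png",cv2.resize(x[:,:,::-1],None,fx=4,fy=4,interpolation=cv2.INTER_CUBIC))
rows([bar(-1,0)])
```

```text
t 8.95 pos [ 0.5502 -0.2162  0.2402] rot [179.979  -0.01    0.107] F [-1.2797 -0.7648  1.0005] w 0.043873280693796014 j6 92.60464059839737
slide [-0.0003, -0.0005, 0.0469] roll -0.3   tgt [ 0.5499 -0.2158  0.1933] 0.4311011564240914
```

View pics/side3.png

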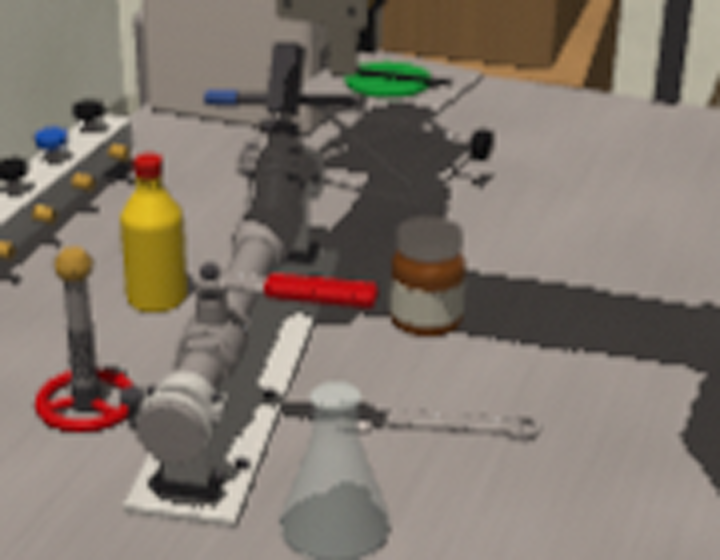

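View pics/top3.png

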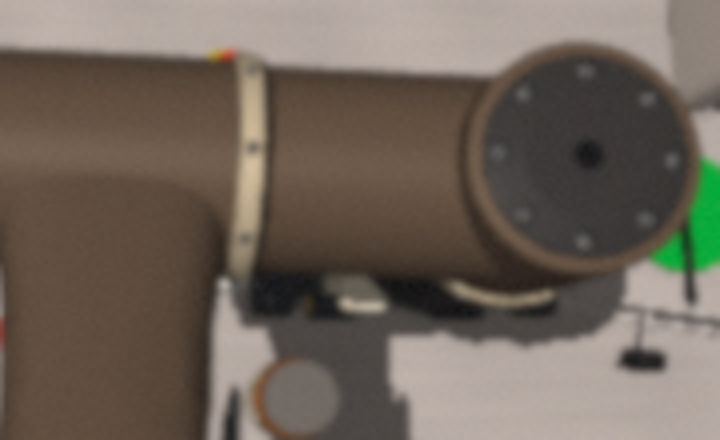

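In the side view the finger (≈(345,55)) hangs over the bare end (355,98) of the bar, clear of the hub. The top view is blocked by the arm. Descending.

Call:
apply_moves(commands=[{"grip":0.5,"slide":[0,0,0.02],"roll":0},{"grip":0.5,"slide":[0,0,0.035],"roll":0},{"grip":0.5,"slide":[0,0,0.046],"roll":0},{"grip":0.75,"slide":[0,0,0.046],"roll":0},{"grip":0.75,"slide":[0,0,0.046],"roll":0}])

```text
time_s: 9.57
tcp_pos: [0.5502, -0.2163, 0.1942]
eef_rot: [180.0, -0.0, 0.1]
contact_force: [0.2, -0.2, -0.3]
gripper_width: 0.0293
```

Run:
```python
from pl import *
p,d=capture("side"); x=p[130:200,300:390]
cv2.imwrite(f"pics/side4.png",cv2.resize(x[:,:,::-1],None,fx=8,fy=8,interpolation=cv2.INTER_CUBIC))
rows([bar(-1,r) for r in(10,20,30,40,50)])
```

```text
t 9.625 pos [ 0.5503 -0.2163  0.1943] rot [179.9839  -0.0545   0.0932] F [0.3098 0.2159 0.6611] w 0.02533636546269731 j6 92.61050055015781
slide [0.0014, -0.0107, -0.0056] roll 8.1   tgt [ 0.5516 -0.2057  0.1999] -7.992679643154787
slide [0.0052, -0.0205, -0.0118] roll 16.9   tgt [ 0.5555 -0.1958  0.2061] -16.76930259252316
slide [0.011, -0.0297, -0.0173] roll 26.1   tgt [ 0.5612 -0.1866  0.2116] -26.052226296528858
slide [0.0186, -0.038, -0.022] roll 36.1   tgt [ 0.5688 -0.1783  0.2163] -35.97071660949152
slide [0.0277, -0.0453, -0.0258] roll 46.7   tgt [ 0.5778 -0.171   0.2201] -46.601609947657636
```

View pics/side4.png

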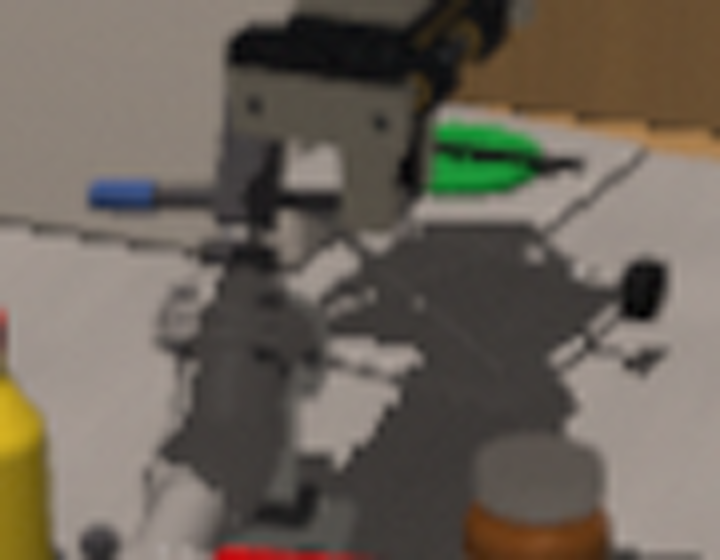

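Call:
apply_moves(commands=[{"grip":0.8,"slide":[0.0014,-0.0107,-0.0056],"roll":8},{"grip":0.8,"slide":[0.0052,-0.0205,-0.0118],"roll":17},{"grip":0.8,"slide":[0.011,-0.0297,-0.0173],"roll":26},{"grip":0.8,"slide":[0.0186,-0.038,-0.022],"roll":36},{"grip":0.8,"slide":[0.0277,-0.0453,-0.0258],"roll":46.5}])

```text
time_s: 10.25
tcp_pos: [0.5777, -0.1718, 0.2212]
eef_rot: [180.0, -0.1, -46.7]
contact_force: [-2.1, -5.1, 2.8]
gripper_width: 0.0176
```

Run:
```python
from pl import *
rows([bar(-1,r) for r in(50,58,66,74,83,92)])
```

```text
t 10.25 pos [ 0.5777 -0.1718  0.2212] rot [179.9756  -0.1226 -46.7497] F [-2.0819 -5.0512  2.8185] w 0.017566718307668025 j6 41.13935629467334
slide [-0.0005, -0.0007, 0.0011] roll -0.1   tgt [ 0.5778 -0.171   0.2201] -46.601609947657636
slide [0.0016, -0.0099, -0.0012] roll 8.9   tgt [ 0.586  -0.1662  0.2223] -55.613626111057584
slide [0.0048, -0.019, -0.0027] roll 18.3   tgt [ 0.5948 -0.1623  0.2238] -65.01005622682517
slide [0.0091, -0.0278, -0.0034] roll 27.9   tgt [ 0.6041 -0.1594  0.2246] -74.67055880202554
slide [0.0151, -0.037, -0.0033] roll 38.9   tgt [ 0.615  -0.1575  0.2245] -85.64848483951707
slide [0.0222, -0.0453, -0.0022] roll 49.7   tgt [ 0.6259 -0.1569  0.2234] -96.4935812360531
```

Call:
apply_moves(commands=[{"grip":0.8,"slide":[0.0016,-0.0099,-0.0005],"roll":9},{"grip":0.8,"slide":[0.0048,-0.019,-0.002],"roll":18.3},{"grip":0.8,"slide":[0.0091,-0.0278,-0.0027],"roll":28},{"grip":0.8,"slide":[0.0151,-0.037,-0.0026],"roll":39},{"grip":0.8,"slide":[0.0222,-0.0453,-0.0015],"roll":49.5}])

```text
time_s: 10.88
tcp_pos: [0.6254, -0.1561, 0.2218]
eef_rot: [180.0, -0.0, -96.3]
contact_force: [-2.8, -0.6, 1.3]
gripper_width: 0.0173
```

Run:
```python
from pl import *
rows([bar(-1,r) for r in(92,101,110,119,128,138)])
p,d=capture("side"); x=p[130:200,300:390]
cv2.imwrite(f"pics/side5.png",cv2.resize(x[:,:,::-1],None,fx=8,fy=8,interpolation=cv2.INTER_CUBIC))
```

```text
t 10.875 pos [ 0.6254 -0.1561  0.2218] rot [179.9847  -0.0321 -96.2519] F [-2.751  -0.5649  1.2861] w 0.017271212477442583 j6 -9.581531020478355
slide [0.0008, -0.0006, -0.0016] roll 0.2   tgt [ 0.6259 -0.1569  0.2234] -96.4935812360531
slide [0.0005, -0.0114, 0.0005] roll 10.7   tgt [ 0.6366 -0.1578  0.2214] -106.97746381697361
slide [0.0017, -0.0219, 0.0034] roll 20.7   tgt [ 0.647  -0.1601  0.2184] -116.94599096153269
slide [0.0042, -0.0319, 0.0072] roll 30.1   tgt [ 0.6566 -0.1637  0.2146] -126.33368502398292
slide [0.0081, -0.0411, 0.0118] roll 38.9   tgt [ 0.6653 -0.1686  0.2101] -135.15209364008786
slide [0.0139, -0.0501, 0.0176] roll 48.1   tgt [ 0.6737 -0.1753  0.2043] -144.36327126170343
```

View pics/side5.png

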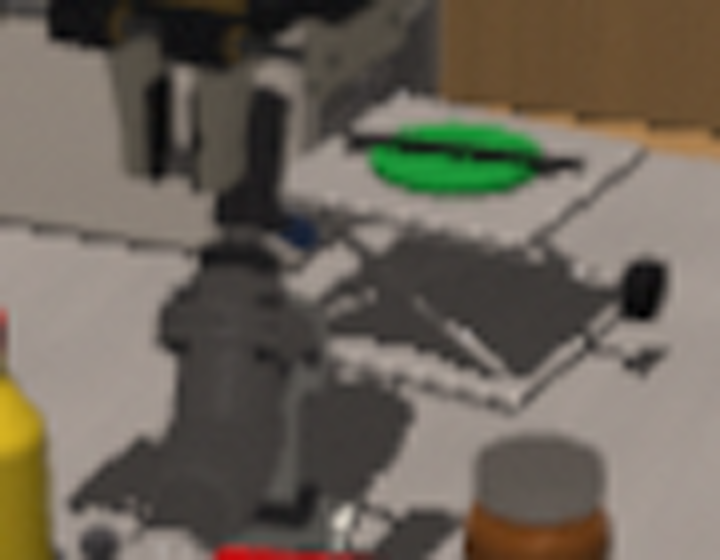

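Bar end sits between the fingers at ≈(185,165) and the blue sleeve has swung to (298,232), so it follows.

Call:
apply_moves(commands=[{"grip":0.8,"slide":[0.0005,-0.0114,0.001],"roll":10.6},{"grip":0.8,"slide":[0.0017,-0.0219,0.004],"roll":20.7},{"grip":0.8,"slide":[0.0042,-0.0319,0.0075],"roll":30},{"grip":0.8,"slide":[0.0081,-0.0411,0.0118],"roll":39},{"grip":0.8,"slide":[0.0139,-0.0501,0.0176],"roll":48}])

```text
time_s: 11.55
tcp_pos: [0.674, -0.1742, 0.2037]
eef_rot: [180.0, 0.0, -144.0]
contact_force: [-2.9, 2.8, 1.2]
gripper_width: 0.0172
```

Run:
```python
from pl import *
rows([bar(-1,r) for r in(138,147,156,165,174)])
```

```text
t 11.55 pos [ 0.674  -0.1742  0.2037] rot [ 179.9718    0.0398 -143.982 ] F [-2.8519  2.8224  1.1579] w 0.017228816054104958 j6 -55.44134079526949
slide [0.001, -0.0007, -0.0005] roll 0.4   tgt [ 0.6737 -0.1753  0.2043] -144.36327126170343
slide [0.0002, -0.0101, 0.0052] roll -171.8   tgt [ 0.6798 -0.1824  0.1985] 27.76809873912257
slide [0.0011, -0.0191, 0.0113] roll -164.2   tgt [ 0.6844 -0.1903  0.1924] 20.181978125362303
slide [0.0036, -0.0278, 0.0176] roll -156.7   tgt [ 0.6875 -0.1987  0.1861] 12.760222499787526
slide [0.0077, -0.0357, 0.024] roll -149.4   tgt [ 0.6888 -0.2076  0.1797] 5.383286993645282
```

Call:
apply_moves(commands=[{"grip":0.8,"slide":[0.0002,-0.0101,0.0052],"roll":8},{"grip":0.8,"slide":[0.0011,-0.0191,0.0113],"roll":16},{"grip":0.8,"slide":[0.0036,-0.0278,0.0176],"roll":23.3},{"grip":0.8,"slide":[0.0077,-0.0357,0.024],"roll":30.6},{"grip":0.8,"slide":[0.0077,-0.0357,0.024],"roll":30.6}])

```text
time_s: 12.18
tcp_pos: [0.6888, -0.2075, 0.1786]
eef_rot: [179.9, -0.0, -174.3]
contact_force: [0.5, 3.1, -1.8]
gripper_width: 0.0175
```

```bash
cat >> pl.py <<'E'
def blue(name):
    for cam in("side","top"):
        p,d=capture(cam); x=p[130:200,300:390] if cam=="side" else p[130:240,300:480]
        cv2.imwrite(f"pics/{name}_{cam}.png",cv2.resize(x[:,:,::-1],None,fx=6 if cam=="side" else 4,fy=6 if cam=="side" else 4,interpolation=cv2.INTER_CUBIC))
        P,u,v=cloud(cam,d); c=p[v,u].astype(int); q=P-Y
        m=(c[:,2]>c[:,0]+20)&(c[:,2]>1.5*c[:,0])&(abs(q@a-.125)<.025)&(np.linalg.norm(q-.125*a,axis=1)<.1)
        if m.sum()>3:
            q=q[m].mean(0); ang=np.degrees(np.arctan2(-(q@e2),q@ex)); print(cam,m.sum(),"A",q@a,"r",np.hypot(q@e2,q@ex),"rel deg",(ang-np.degrees(T0))%360)
        else: print(cam,"few blue",m.sum())
E
python3 - <<'E'
from pl import *
rows([bar(-1,r) for r in(174,165,155,145,135,125)])
blue("s6")
E
```

```text
t 12.175 pos [ 0.6888 -0.2075  0.1786] rot [ 179.9366   -0.0212 -174.3334] F [ 0.5086  3.0635 -1.8245] w 0.017524868151950194 j6 -82.9740865568512
slide [0.0001, -0.0001, -0.0011] roll -179.7   tgt [ 0.6888 -0.2076  0.1797] 5.383286993645282
slide [0.0005, 0.0088, -0.0075] roll 172.9   tgt [ 0.6875 -0.1987  0.1861] 12.760222499787526
slide [0.003, 0.0185, -0.0145] roll 164.7   tgt [ 0.684  -0.1894  0.1931] 21.014582869175797
slide [0.0076, 0.0276, -0.0212] roll 156.2   tgt [ 0.6786 -0.1808  0.1998] 29.48817052724696
slide [0.014, 0.0359, -0.0275] roll -32.7   tgt [ 0.6714 -0.1732  0.2061] -141.65781810052897
slide [0.0222, 0.0431, -0.033] roll -42.1   tgt [ 0.6625 -0.1668  0.2116] -132.27268349300385
side 27 A 0.12297676715414022 r 0.0633167374279334 rel deg 173.97779558937137
top 50 A 0.12593191723437663 r 0.06273250107781475 rel deg 173.325577954762
```

View pics/s6_side.png

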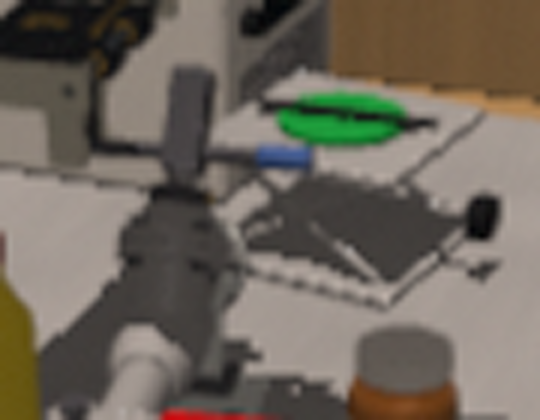

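Wrench measured at ≈173° ahead of its start (blue sleeve at (285,157)). Backing off.

Call:
apply_moves(commands=[{"grip":0.8,"slide":[0.0005,0.0088,-0.0065],"roll":-7},{"grip":0.8,"slide":[0.003,0.0185,-0.0135],"roll":-15.3},{"grip":0.8,"slide":[0.0076,0.0276,-0.02],"roll":-23.8},{"grip":0.8,"slide":[0.014,0.0359,-0.0265],"roll":-32.7},{"grip":0.8,"slide":[0.0222,0.0431,-0.032],"roll":-42}])

```text
time_s: 12.9
tcp_pos: [0.6635, -0.1691, 0.214]
eef_rot: [-179.7, 0.0, -132.0]
contact_force: [1.7, -4.9, 3.6]
gripper_width: 0.0181
```

Run:
```python
from pl import *
rows([bar(-1,r) for r in(125,117,109,101,94,90)])
```

```text
t 12.9 pos [ 0.6635 -0.1691  0.214 ] rot [-179.707     0.005  -132.0001] F [ 1.7488 -4.9297  3.5645] w 0.018107934699205762 j6 -44.16446059990953
slide [-0.001, 0.0022, 0.0023] roll 0.3   tgt [ 0.6625 -0.1668  0.2116] -132.27268349300385
slide [0.0013, 0.0108, -0.0016] roll -7.7   tgt [ 0.6545 -0.1628  0.2155] -124.29814927377728
slide [0.0049, 0.0193, -0.0049] roll -16.1   tgt [ 0.6458 -0.1598  0.2188] -115.86660261217399
slide [0.0096, 0.0274, -0.0075] roll -25.0   tgt [ 0.6366 -0.1578  0.2214] -106.97746381697361
slide [0.0146, 0.0342, -0.0092] roll -33.1   tgt [ 0.6283 -0.157   0.223 ] -98.86134161468779
slide [0.0177, 0.0378, -0.01] roll -37.9   tgt [ 0.6235 -0.1569  0.2237] -94.10767529604082
```

Call:
apply_moves(commands=[{"grip":0.8,"slide":[0.0013,0.01,-0.003],"roll":-8},{"grip":0.8,"slide":[0.0049,0.0185,-0.006],"roll":-16},{"grip":0.8,"slide":[0.0096,0.0265,-0.009],"roll":-25},{"grip":0.8,"slide":[0.0146,0.0335,-0.011],"roll":-33},{"grip":0.8,"slide":[0.0185,0.038,-0.012],"roll":-38.5}])

```text
time_s: 13.52
tcp_pos: [0.6234, -0.1563, 0.226]
eef_rot: [-179.7, -0.1, -93.6]
contact_force: [3.1, -2.1, 1.8]
gripper_width: 0.0173
```

Call:
apply_moves(commands=[{"grip":0.8,"slide":[0,0,0],"roll":0}])

```text
time_s: 13.65
tcp_pos: [0.6228, -0.1559, 0.2253]
eef_rot: [-179.8, -0.0, -93.9]
contact_force: [2.5, -0.6, 1.8]
gripper_width: 0.0175
```

Run:
```python
from pl import *
rows([bar(-1,r) for r in(90,100,110,120,130,138)])
blue("s7")
```

```text
t 13.65 pos [ 0.6228 -0.1559  0.2253] rot [-179.7855   -0.0461  -93.8894] F [ 2.5385 -0.6028  1.7919] w 0.017475866232158473 j6 -7.294113151157226
slide [0.001, -0.0007, 0.0016] roll 0.2   tgt [ 0.6235 -0.1569  0.2237] -94.10767529604082
slide [0.0009, -0.0127, 0.0038] roll 11.9   tgt [ 0.6355 -0.1576  0.2216] -105.83598701286803
slide [0.0026, -0.0244, 0.007] roll 23.1   tgt [ 0.647  -0.1601  0.2184] -116.94599096153269
slide [0.0059, -0.0353, 0.0113] roll 33.5   tgt [ 0.6576 -0.1642  0.2141] -127.34080047290738
slide [0.0109, -0.0451, 0.0166] roll 43.2   tgt [ 0.6671 -0.1698  0.209 ] -137.04025304752548
slide [0.0159, -0.052, 0.0213] roll 50.5   tgt [ 0.6737 -0.1753  0.2043] -144.36327126170343
side 8 A 0.12170531673872809 r 0.058495670056606844 rel deg 94.30969154857621
top 22 A 0.12885664337673966 r 0.05968652972677372 rel deg 91.01645882844325
```

View pics/s7_side.png

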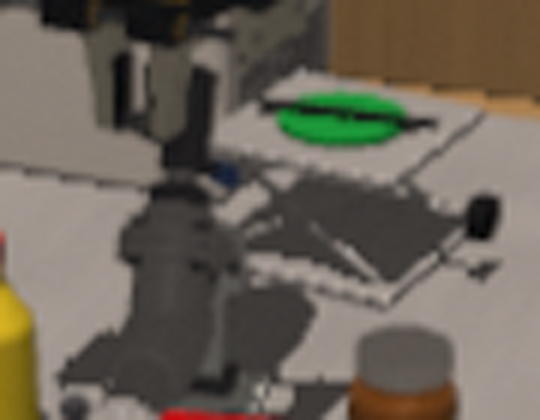

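≈93° ahead (blue sleeve at (225,175)): backed off enough. Forward again with this end to ≈180°, then I'll change to the sleeve end.

Call:
apply_moves(commands=[{"grip":0.8,"slide":[0.0009,-0.011,0.0025],"roll":10.5},{"grip":0.8,"slide":[0.0026,-0.0235,0.006],"roll":21},{"grip":0.8,"slide":[0.0059,-0.0353,0.0105],"roll":31.5},{"grip":0.8,"slide":[0.0109,-0.0451,0.0155],"roll":42},{"grip":0.8,"slide":[0.0159,-0.052,0.0205],"roll":50.5}])

```text
time_s: 14.38
tcp_pos: [0.6723, -0.1742, 0.2018]
eef_rot: [179.9, -0.1, -144.8]
contact_force: [-1.5, 2.9, 1.5]
gripper_width: 0.0177
```

Run:
```python
from pl import *
rows([bar(-1,r) for r in(138,148,158,168,177,182)])
```

```text
t 14.375 pos [ 0.6723 -0.1742  0.2018] rot [ 179.8644   -0.098  -144.8494] F [-1.5393  2.9406  1.548 ] w 0.01773185092949528 j6 -56.29842367763278
slide [-0.0005, -0.0017, -0.0025] roll -0.5   tgt [ 0.6737 -0.1753  0.2043] -144.36327126170343
slide [-0.0014, -0.0121, 0.0039] roll -171.8   tgt [ 0.6804 -0.1833  0.1978] 26.91338156474985
slide [-0.0003, -0.0221, 0.0107] roll -163.4   tgt [ 0.6853 -0.1921  0.191 ] 18.522695656872365
slide [0.0029, -0.0316, 0.0178] roll -155.2   tgt [ 0.6881 -0.2017  0.1839] 10.302176960659152
slide [0.0074, -0.0393, 0.0241] roll -147.8   tgt [ 0.6889 -0.2106  0.1776] 2.913572535715895
slide [0.0105, -0.0432, 0.0276] roll -143.6   tgt [ 0.6885 -0.2156  0.1741] -1.2331535118132577
```

Call:
apply_moves(commands=[{"grip":0.8,"slide":[-0.0014,-0.0121,0.0039],"roll":8.2},{"grip":0.8,"slide":[-0.0003,-0.0221,0.0107],"roll":16.6},{"grip":0.8,"slide":[0.0029,-0.0316,0.0178],"roll":24.8},{"grip":0.8,"slide":[0.0074,-0.0393,0.0241],"roll":32},{"grip":0.8,"slide":[0.0095,-0.042,0.0265],"roll":35}])

```text
time_s: 15.0
tcp_pos: [0.6889, -0.2125, 0.1734]
eef_rot: [179.8, -0.2, -179.7]
contact_force: [2.4, 7.3, -4.6]
gripper_width: 0.0176
```

Call:
apply_moves(commands=[{"grip":0.45,"slide":[0,0,0],"roll":0},{"grip":0.45,"slide":[0,0,0],"roll":0},{"grip":0.45,"slide":[0,0,-0.05],"roll":0},{"grip":0.45,"slide":[0,0,-0.11],"roll":0},{"grip":0.45,"slide":[0.05,0,-0.13],"roll":0}])

```text
time_s: 15.62
tcp_pos: [0.642, -0.2155, 0.3097]
eef_rot: [-179.9, 0.3, -179.4]
contact_force: [0.2, 0.5, -0.6]
gripper_width: 0.0482
```

Run:
```python
from pl import *
blue("s8")
rows([bar(1,177,dz=.11),bar(1,177)])
```

```text
side 22 A 0.12118968378964497 r 0.06317764800945906 rel deg 180.1425860778558
top 34 A 0.12620706839685777 r 0.06221437179623533 rel deg 179.32322075476932
t 15.725 pos [ 0.6375 -0.2157  0.312 ] rot [-179.9247    0.375  -179.5073] F [ 1.0389 -0.0029  0.1137] w 0.047948060198900036 j6 -87.41866388722187
slide [0.088, -0.0012, 0.0038] roll 177.6   tgt [ 0.5496 -0.2177  0.3076] 2.9135725357159004
slide [0.0888, -0.0011, 0.1218] roll 177.6   tgt [ 0.5496 -0.2177  0.1896] 2.9135725357159004
```

View pics/s8_side.png

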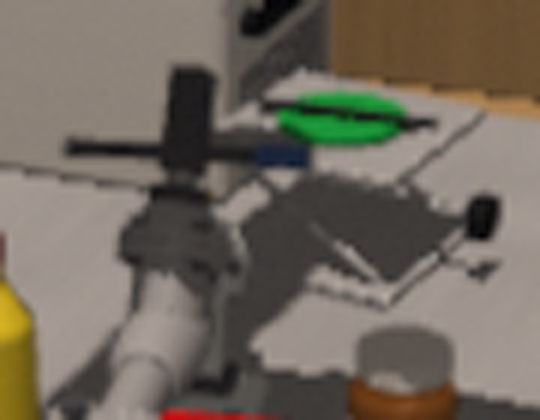

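Released at ≈178°. Sleeve end is now on the robot's side (285,157). Unwinding the wrist and going over it.

Call:
apply_moves(commands=[{"grip":0.5,"slide":[0.03,0,0],"roll":-10},{"grip":0.5,"slide":[0.06,0,0],"roll":-20},{"grip":0.5,"slide":[0.088,0,0],"roll":-30},{"grip":0.5,"slide":[0.088,0,0],"roll":-40},{"grip":0.5,"slide":[0.088,0,0],"roll":-50}])

```text
time_s: 16.35
tcp_pos: [0.5509, -0.2159, 0.3068]
eef_rot: [-180.0, 0.0, -129.2]
contact_force: [-0.4, -0.4, 0.4]
gripper_width: 0.0436
```

Call:
apply_moves(commands=[{"grip":0.5,"slide":[0,0,0],"roll":-10},{"grip":0.5,"slide":[0,0,0],"roll":-20},{"grip":0.5,"slide":[0,0,0],"roll":-30},{"grip":0.5,"slide":[0,0,0],"roll":-40},{"grip":0.5,"slide":[0,0,0],"roll":-50}])

```text
time_s: 16.98
tcp_pos: [0.5512, -0.2158, 0.3063]
eef_rot: [180.0, -0.0, -79.2]
contact_force: [0.9, -0.2, 0.6]
gripper_width: 0.0441
```

Call:
apply_moves(commands=[{"grip":0.5,"slide":[0,0,0],"roll":-10},{"grip":0.5,"slide":[0,0,0],"roll":-20},{"grip":0.5,"slide":[0,0,0],"roll":-30},{"grip":0.5,"slide":[0,0,0],"roll":-40},{"grip":0.5,"slide":[0,0,0],"roll":-50}])

```text
time_s: 17.6
tcp_pos: [0.5513, -0.2158, 0.3063]
eef_rot: [180.0, 0.0, -29.2]
contact_force: [-1.1, -1.1, 0.3]
gripper_width: 0.0441
```

Run:
```python
from pl import *
rows([bar(1,178,dz=.11),bar(1,178)])
```

```text
t 17.6 pos [ 0.5513 -0.2158  0.3063] rot [179.9788   0.0165 -29.1578] F [-1.1039 -1.1039  0.2871] w 0.044064445828473686 j6 63.30728884003874
slide [-0.0011, 0.0016, -0.002] roll -31.2   tgt [ 0.5496 -0.2167  0.3083] 2.0877182821190843
slide [-0.001, 0.0015, 0.116] roll -31.2   tgt [ 0.5496 -0.2167  0.1903] 2.0877182821190843
```

Call:
apply_moves(commands=[{"grip":0.5,"slide":[-0.001,0.0015,0.01],"roll":-10},{"grip":0.5,"slide":[-0.001,0.0015,0.025],"roll":-20},{"grip":0.5,"slide":[-0.001,0.0015,0.045],"roll":-31},{"grip":0.5,"slide":[-0.001,0.0015,0.075],"roll":-31},{"grip":0.5,"slide":[-0.001,0.0015,0.095],"roll":-31}])

```text
time_s: 18.23
tcp_pos: [0.5491, -0.2165, 0.21]
eef_rot: [-180.0, 0.1, 1.5]
contact_force: [0.1, 0.3, 0.4]
gripper_width: 0.0437
```

Call:
apply_moves(commands=[{"grip":0.5,"slide":[0,0,0.012],"roll":0},{"grip":0.5,"slide":[0,0,0.021],"roll":0},{"grip":0.75,"slide":[0,0,0.021],"roll":0},{"grip":0.75,"slide":[0,0,0.021],"roll":0}])

```text
time_s: 18.73
tcp_pos: [0.5503, -0.2166, 0.1911]
eef_rot: [180.0, -0.1, 1.5]
contact_force: [-0.6, 0.6, 0.2]
gripper_width: 0.0293
```

Run:
```python
from pl import *
rows([bar(1,r) for r in (178,188,198,208,218,228)])
blue("s9")
```

```text
t 18.725 pos [ 0.5503 -0.2166  0.1911] rot [179.9813  -0.0658   1.5122] F [-0.6229  0.62    0.2407] w 0.029295775077138698 j6 94.05473107836836
slide [-0.0008, 0.0, 0.0008] roll -0.6   tgt [ 0.5496 -0.2167  0.1903] 2.0877182821190843
slide [0.0009, -0.01, -0.0059] roll 7.8   tgt [ 0.5509 -0.2065  0.197 ] -6.284819583661658
slide [0.0045, -0.0198, -0.0122] roll 16.5   tgt [ 0.5543 -0.1966  0.2033] -14.978169408607272
slide [0.0102, -0.0291, -0.0178] roll 25.7   tgt [ 0.5597 -0.1873  0.2089] -24.148396614002024
slide [0.0176, -0.0374, -0.0227] roll 35.4   tgt [ 0.5669 -0.1787  0.2138] -33.931435224263254
slide [0.0266, -0.0447, -0.0267] roll 45.9   tgt [ 0.5757 -0.1712  0.2178] -44.417485442531586
side 4 A 0.12361493331488761 r 0.07647199901593722 rel deg 179.06595475029883
top few blue 0
```

View pics/s9_side.png

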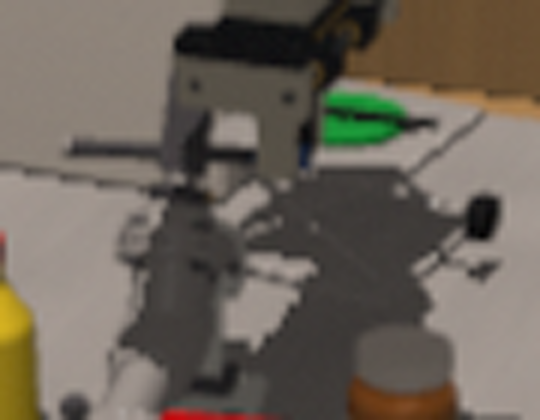

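Sleeve (≈(305,155)) is between the fingers. Winding on.

Call:
apply_moves(commands=[{"grip":0.76,"slide":[0.0009,-0.01,-0.0059],"roll":8},{"grip":0.76,"slide":[0.0045,-0.0198,-0.0122],"roll":16.5},{"grip":0.76,"slide":[0.0102,-0.0291,-0.0178],"roll":25.7},{"grip":0.76,"slide":[0.0176,-0.0374,-0.0227],"roll":35.4},{"grip":0.76,"slide":[0.0266,-0.0447,-0.0267],"roll":46}])

```text
time_s: 19.45
tcp_pos: [0.5754, -0.1721, 0.2187]
eef_rot: [180.0, -0.1, -44.8]
contact_force: [-2.1, -4.2, 2.1]
gripper_width: 0.021
```

Run:
```python
from pl import *
rows([bar(1,r) for r in (228,236,244,250)])
```

```text
t 19.45 pos [ 0.5754 -0.1721  0.2187] rot [179.9627  -0.1146 -44.8337] F [-2.1134 -4.1876  2.1439] w 0.020995715375351845 j6 43.07156178005671
slide [-0.0004, -0.0008, 0.0009] roll -0.4   tgt [ 0.5757 -0.1712  0.2178] -44.417485442531586
slide [0.0017, -0.0101, -0.0015] roll 8.5   tgt [ 0.5837 -0.1662  0.2202] -53.32108365589309
slide [0.005, -0.0191, -0.0032] roll 17.8   tgt [ 0.5924 -0.162   0.2219] -62.63059021202106
slide [0.0081, -0.0257, -0.004] roll 25.0   tgt [ 0.5992 -0.1596  0.2227] -69.81679177413162
```

Call:
apply_moves(commands=[{"grip":0.76,"slide":[0.0017,-0.0101,-0.0005],"roll":8.5},{"grip":0.76,"slide":[0.005,-0.0191,-0.0022],"roll":17.8},{"grip":0.76,"slide":[0.0081,-0.0257,-0.003],"roll":25},{"grip":0.76,"slide":[0.0081,-0.0257,-0.003],"roll":25},{"grip":0.76,"slide":[0.0081,-0.0257,-0.003],"roll":25}])

```text
time_s: 20.08
tcp_pos: [0.5991, -0.1584, 0.2201]
eef_rot: [-180.0, 0.0, -69.3]
contact_force: [-0.4, -0.2, 0.4]
gripper_width: 0.021
```

Run:
```python
from pl import *
rows([bar(1,r) for r in (250,242,233,224,215,206)])
blue("s10")
```

```text
t 20.075 pos [ 0.5991 -0.1584  0.2201] rot [-179.9589    0.0012  -69.3414] F [-0.4421 -0.2493  0.3519] w 0.02104328986028329 j6 17.45207676537534
slide [0.0011, 0.0003, -0.0025] roll 0.5   tgt [ 0.5992 -0.1596  0.2227] -69.81679177413162
slide [0.0011, 0.01, -0.0014] roll -9.1   tgt [ 0.5902 -0.163   0.2215] -60.27006131014251
slide [0.0024, 0.0207, 0.0007] roll -19.4   tgt [ 0.5806 -0.168   0.2194] -49.930724505325685
slide [0.0051, 0.0309, 0.0038] roll -29.2   tgt [ 0.572  -0.1741  0.2163] -40.13590264950574
slide [0.0091, 0.0404, 0.0077] roll -38.4   tgt [ 0.5646 -0.1812  0.2124] -30.92557270614097
slide [0.0144, 0.0489, 0.0123] roll -47.1   tgt [ 0.5585 -0.1891  0.2079] -22.269219982858942
side 11 A 0.11886352061576679 r 0.07090117215620852 rel deg 248.3711249146396
top few blue 0
```

View pics/s10_side.png

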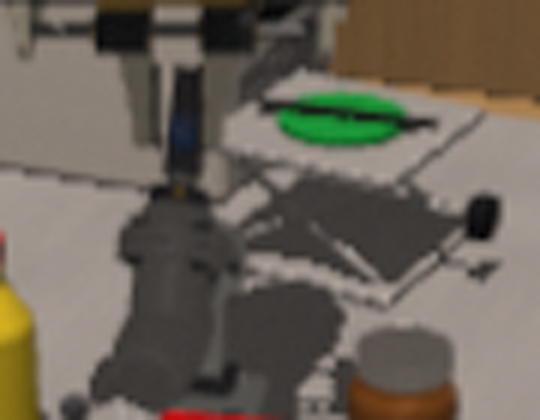

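At ≈247° (sleeve at (183,133) between the fingers). Backing off to ≈180°.

Call:
apply_moves(commands=[{"grip":0.76,"slide":[0.0005,0.01,-0.002],"roll":-9},{"grip":0.76,"slide":[0.0018,0.0207,0],"roll":-19.4},{"grip":0.76,"slide":[0.0045,0.0309,0.003],"roll":-29},{"grip":0.76,"slide":[0.0085,0.0404,0.007],"roll":-38.4},{"grip":0.76,"slide":[0.014,0.0489,0.0115],"roll":-47}])

```text
time_s: 20.8
tcp_pos: [0.5587, -0.1883, 0.209]
eef_rot: [-179.9, -0.1, -22.1]
contact_force: [0.7, 3.1, 1.1]
gripper_width: 0.0211
```

Run:
```python
from pl import *
rows([bar(1,r) for r in (206,198,190,183,177)])
```

```text
t 20.8 pos [ 0.5587 -0.1883  0.209 ] rot [-179.913    -0.1074  -22.1047] F [0.7342 3.1375 1.1457] w 0.021113394400454105 j6 67.58462148765403
slide [0.0001, 0.0008, 0.0012] roll 0.2   tgt [ 0.5585 -0.1891  0.2079] -22.269219982858942
slide [-0.0009, 0.0093, 0.0057] roll -7.1   tgt [ 0.5543 -0.1966  0.2033] -14.978169408607272
slide [-0.0006, 0.0177, 0.0107] roll -14.1   tgt [ 0.5514 -0.2045  0.1983] -7.992679643154787
slide [0.0007, 0.0248, 0.0153] roll -20.0   tgt [ 0.55   -0.2116  0.1937] -2.0685542132913497
slide [0.0026, 0.0306, 0.0194] roll -25.0   tgt [ 0.5496 -0.2177  0.1896] 2.9135725357159004
```

Call:
apply_moves(commands=[{"grip":0.76,"slide":[-0.0009,0.0093,0.005],"roll":-7},{"grip":0.76,"slide":[-0.0006,0.0177,0.01],"roll":-14},{"grip":0.76,"slide":[0.0007,0.0248,0.0145],"roll":-20},{"grip":0.76,"slide":[0.0026,0.0306,0.0187],"roll":-25},{"grip":0.76,"slide":[0.0026,0.0306,0.0187],"roll":-25}])

```text
time_s: 21.42
tcp_pos: [0.5486, -0.218, 0.1895]
eef_rot: [-180.0, 0.0, 2.5]
contact_force: [-0.0, 0.9, -0.8]
gripper_width: 0.0213
```

Call:
apply_moves(commands=[{"grip":0.76,"slide":[0,0,0],"roll":0}])

```text
time_s: 21.55
tcp_pos: [0.549, -0.218, 0.19]
eef_rot: [180.0, -0.0, 2.4]
contact_force: [-0.3, -0.5, 0.6]
gripper_width: 0.021
```

Run:
```python
from pl import *
rows([bar(1,r) for r in (177,187,197,207,217,227)])
blue("s11")
```

```text
t 21.55 pos [ 0.549 -0.218  0.19 ] rot [179.9884  -0.0138   2.425 ] F [-0.2904 -0.4973  0.6249] w 0.021011140315967267 j6 95.11816598944415
slide [0.0006, -0.0003, 0.0004] roll -0.5   tgt [ 0.5496 -0.2177  0.1896] 2.9135725357159004
slide [0.0022, -0.0103, -0.0063] roll 7.9   tgt [ 0.5507 -0.2075  0.1963] -5.435789229471908
slide [0.0058, -0.0201, -0.0127] roll 16.5   tgt [ 0.5539 -0.1976  0.2027] -14.089853675862685
slide [0.0114, -0.0293, -0.0184] roll 25.6   tgt [ 0.5591 -0.1882  0.2084] -23.205787760257124
slide [0.0188, -0.0377, -0.0234] roll 35.3   tgt [ 0.5661 -0.1795  0.2134] -32.922469512070876
slide [0.0278, -0.0449, -0.0274] roll 45.8   tgt [ 0.5748 -0.1719  0.2174] -43.33620226196712
side few blue 2
top few blue 0
```

View pics/s11_side.png

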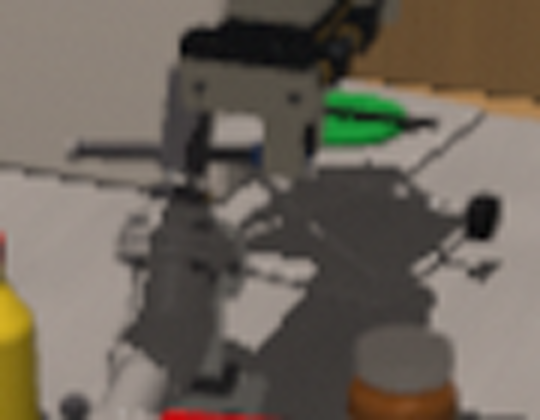

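The bar is back along the same line as at ≈180° (bare end (75,152), sleeve edge (257,153)). Now winding home.

Call:
apply_moves(commands=[{"grip":0.76,"slide":[0.0022,-0.0103,-0.0063],"roll":8},{"grip":0.76,"slide":[0.0058,-0.0201,-0.0127],"roll":16.5},{"grip":0.76,"slide":[0.0114,-0.0293,-0.0184],"roll":25.6},{"grip":0.76,"slide":[0.0188,-0.0377,-0.0234],"roll":35.3},{"grip":0.76,"slide":[0.0278,-0.0449,-0.0274],"roll":45.8}])

```text
time_s: 22.28
tcp_pos: [0.5748, -0.1728, 0.2186]
eef_rot: [179.9, -0.1, -43.7]
contact_force: [-2.7, -4.7, 2.6]
gripper_width: 0.0209
```

Run:
```python
from pl import *
rows([bar(1,r) for r in (227,235,243,251,260,269)])
```

```text
t 22.275 pos [ 0.5748 -0.1728  0.2186] rot [179.934   -0.1032 -43.6604] F [-2.6944 -4.6652  2.6038] w 0.020914214370758587 j6 44.301715420411384
slide [-0.0006, -0.0006, 0.0011] roll -0.3   tgt [ 0.5748 -0.1719  0.2174] -43.33620226196712
slide [0.0016, -0.0098, -0.0014] roll 8.5   tgt [ 0.5827 -0.1668  0.2199] -52.18435660796149
slide [0.0048, -0.0188, -0.0032] roll 17.8   tgt [ 0.5913 -0.1625  0.2217] -61.44782837367971
slide [0.0092, -0.0275, -0.0042] roll 27.4   tgt [ 0.6004 -0.1592  0.2228] -71.02664802945758
slide [0.0153, -0.0367, -0.0044] roll 38.3   tgt [ 0.6111 -0.1568  0.223 ] -81.99124184271874
slide [0.0225, -0.0449, -0.0037] roll 49.2   tgt [ 0.622  -0.1558  0.2222] -92.90862187855315
```

Call:
apply_moves(commands=[{"grip":0.76,"slide":[0.0016,-0.0098,-0.0005],"roll":8.5},{"grip":0.76,"slide":[0.0048,-0.0188,-0.0022],"roll":17.8},{"grip":0.76,"slide":[0.0092,-0.0275,-0.0032],"roll":27.5},{"grip":0.76,"slide":[0.0153,-0.0367,-0.0034],"roll":38},{"grip":0.76,"slide":[0.0225,-0.0449,-0.0027],"roll":48.7}])

```text
time_s: 22.9
tcp_pos: [0.6215, -0.1549, 0.2203]
eef_rot: [179.9, -0.0, -92.4]
contact_force: [-2.2, -2.5, 1.4]
gripper_width: 0.0208
```

Run:
```python
from pl import *
rows([bar(1,r) for r in (269,278,287,296,305,315)])
```

```text
t 22.9 pos [ 0.6215 -0.1549  0.2203] rot [179.946   -0.0383 -92.3808] F [-2.1613 -2.4659  1.3654] w 0.020803495502663756 j6 -5.8462561848738925
slide [0.0009, -0.0006, -0.0019] roll 0.5   tgt [ 0.622  -0.1558  0.2222] -92.90862187855315
slide [0.0009, -0.0114, -0.0002] roll 11.2   tgt [ 0.6329 -0.1562  0.2205] -103.53430770137027
slide [0.0023, -0.022, 0.0024] roll 21.3   tgt [ 0.6434 -0.158   0.2178] -113.68623016648192
slide [0.005, -0.032, 0.006] roll 30.9   tgt [ 0.6533 -0.1612  0.2143] -123.26962334379316
slide [0.0091, -0.0413, 0.0103] roll 39.9   tgt [ 0.6623 -0.1657  0.21  ] -132.27268349300388
slide [0.0151, -0.0503, 0.0158] roll 49.3   tgt [ 0.6712 -0.172   0.2044] -141.65781810052897
```

Call:
apply_moves(commands=[{"grip":0.76,"slide":[0.0009,-0.0114,0.0005],"roll":10.6},{"grip":0.76,"slide":[0.0023,-0.022,0.003],"roll":21.2},{"grip":0.76,"slide":[0.005,-0.032,0.0063],"roll":31},{"grip":0.76,"slide":[0.0091,-0.0413,0.0105],"roll":40},{"grip":0.76,"slide":[0.0151,-0.0503,0.0158],"roll":49.3}])

```text
time_s: 23.52
tcp_pos: [0.6716, -0.171, 0.2041]
eef_rot: [180.0, -0.0, -141.6]
contact_force: [-2.5, 2.4, 0.7]
gripper_width: 0.0212
```

Run:
```python
from pl import *
rows([bar(1,r) for r in (315,324,333,341,348,352)])
```

```text
t 23.525 pos [ 0.6716 -0.171   0.2041] rot [ 179.961    -0.0058 -141.6169] F [-2.5195  2.3825  0.6724] w 0.021168713930503204 j6 -53.37199737529325
slide [0.001, -0.0005, -0.0003] roll 0.0   tgt [ 0.6712 -0.172   0.2044] -141.65781810052897
slide [0.0001, -0.0099, 0.0053] roll -172.0   tgt [ 0.6777 -0.1788  0.1988] 30.35384448424097
slide [0.0008, -0.0191, 0.0113] roll -164.3   tgt [ 0.6829 -0.1865  0.1928] 22.68653757518457
slide [0.0028, -0.0269, 0.0169] roll -157.7   tgt [ 0.6861 -0.1938  0.1872] 16.046130919718117
slide [0.0056, -0.0333, 0.0218] roll -151.9   tgt [ 0.6879 -0.2005  0.1823] 10.302176960659157
slide [0.0076, -0.0367, 0.0247] roll -148.6   tgt [ 0.6884 -0.2045  0.1794] 7.024864839817733
```

Call:
apply_moves(commands=[{"grip":0.76,"slide":[0.0001,-0.0099,0.0053],"roll":8},{"grip":0.76,"slide":[0.0008,-0.0191,0.0113],"roll":15.7},{"grip":0.76,"slide":[0.0028,-0.0269,0.0169],"roll":22.3},{"grip":0.76,"slide":[0.005,-0.032,0.0208],"roll":27},{"grip":0.76,"slide":[0.006,-0.034,0.0225],"roll":29}])

```text
time_s: 24.15
tcp_pos: [0.6889, -0.2005, 0.181]
eef_rot: [179.9, 0.1, -170.4]
contact_force: [1.9, 6.0, -1.5]
gripper_width: 0.0214
```

Call:
apply_moves(commands=[{"grip":0.76,"slide":[0,-0.001,0.001],"roll":0}])

```text
time_s: 24.28
tcp_pos: [0.6892, -0.2015, 0.1803]
eef_rot: [179.9, 0.1, -170.3]
contact_force: [3.0, 4.9, -1.9]
gripper_width: 0.0209
```

Run:
```python
from pl import *
rows([bar(1,r) for r in (348,350,352,356)])
blue("s12")
```

```text
t 24.275 pos [ 0.6892 -0.2015  0.1803] rot [ 179.9357    0.0816 -170.3002] F [ 3.0376  4.9475 -1.8639] w 0.02094008096285014 j6 -79.42276545149899
slide [0.0011, 0.0011, -0.002] roll 179.4   tgt [ 0.6879 -0.2005  0.1823] 10.302176960659157
slide [0.0011, -0.0008, -0.0006] roll -179.0   tgt [ 0.6882 -0.2025  0.1809] 8.664056783368649
slide [0.0012, -0.0028, 0.0008] roll -177.3   tgt [ 0.6884 -0.2045  0.1794] 7.024864839817733
slide [0.0017, -0.0068, 0.0036] roll -174.0   tgt [ 0.6887 -0.2084  0.1766] 3.7380093123588964
side 12 A 0.12135139625061969 r 0.05687701752804698 rel deg 342.21569485342445
top few blue 0
```

View pics/s12_side.png

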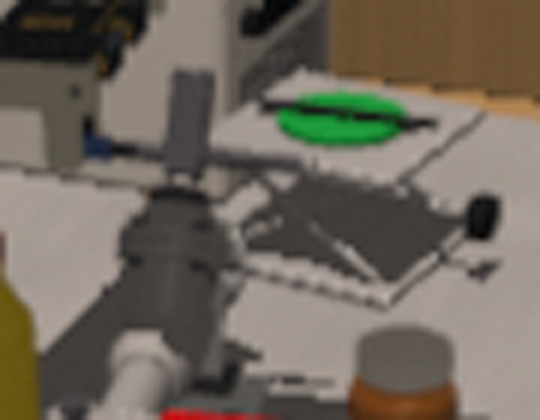

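Near the end (≈344–348°). I'll press on gently until the stop is felt.

Call:
apply_moves(commands=[{"grip":0.76,"slide":[0.0005,-0.002,0.0015],"roll":1},{"grip":0.76,"slide":[0.001,-0.004,0.003],"roll":2.5},{"grip":0.76,"slide":[0.001,-0.004,0.003],"roll":2.5}])

```text
time_s: 24.75
tcp_pos: [0.689, -0.2047, 0.178]
eef_rot: [179.9, 0.1, -172.8]
contact_force: [2.0, 9.1, 1.3]
gripper_width: 0.0209
```

Call:
apply_moves(commands=[{"grip":0.76,"slide":[0.0005,-0.002,0.0015],"roll":1},{"grip":0.76,"slide":[0.0005,-0.003,0.002],"roll":2},{"grip":0.76,"slide":[0.0005,-0.003,0.002],"roll":2}])

```text
time_s: 25.12
tcp_pos: [0.6888, -0.2051, 0.1775]
eef_rot: [179.8, 0.2, -174.7]
contact_force: [-2.6, 21.1, 11.4]
gripper_width: 0.0209
```

Force climbs to ≈24 N while the tool barely moves, which means the collar is down. Relax, open, lift out.

Call:
apply_moves(commands=[{"grip":0.76,"slide":[0,0.003,-0.002],"roll":0},{"grip":0.6,"slide":[0,0.003,-0.002],"roll":0},{"grip":0.45,"slide":[0,0.002,-0.002],"roll":0},{"grip":0.45,"slide":[0,0.002,-0.002],"roll":0},{"grip":0.45,"slide":[0,0.002,-0.03],"roll":0}])

```text
time_s: 25.75
tcp_pos: [0.6861, -0.2082, 0.2031]
eef_rot: [179.9, -0.3, -174.9]
contact_force: [1.2, 0.1, 0.6]
gripper_width: 0.048
```

Call:
apply_moves(commands=[{"grip":0.45,"slide":[0,0,-0.05],"roll":0},{"grip":0.45,"slide":[0,0,-0.1],"roll":0},{"grip":0.45,"slide":[0.06,0,-0.13],"roll":0},{"grip":0.45,"slide":[0.12,0,-0.13],"roll":0},{"grip":0.45,"slide":[0.18,0,-0.13],"roll":0}])

```text
time_s: 26.38
tcp_pos: [0.5066, -0.2248, 0.3359]
eef_rot: [-180.0, 0.0, -174.8]
contact_force: [0.1, 0.2, 1.4]
gripper_width: 0.0481
```

Call:
apply_moves(commands=[{"grip":0.45,"slide":[0.06,0.06,0],"roll":0},{"grip":0.45,"slide":[0.08,0.12,0],"roll":0},{"grip":0.45,"slide":[0.08,0.16,0],"roll":0},{"grip":0.45,"slide":[0.08,0.16,0],"roll":0}])

```text
time_s: 26.88
tcp_pos: [0.4134, -0.0695, 0.3366]
eef_rot: [180.0, 0.2, -174.5]
contact_force: [0.8, -0.8, 1.2]
gripper_width: 0.0483
```

Run:
```python
from pl import *
blue("s13")
s=get_state(); print(s["time_s"],s["tcp_pos"],s["contact_force"])
for cam in("side","top"):
    p,d=capture(cam); cv2.imwrite(f"pics/f_{cam}.png",p[:,:,::-1])
    P,u,v=cloud(cam,d); c=p[v,u].astype(int)
    m=(c[:,0]>80)&(c[:,1]<.4*c[:,0])&(c[:,2]<.4*c[:,0])&(abs(P[:,2]-.155)<.012)&(np.linalg.norm(P[:,:2]-S[:2],axis=1)<.15)
    Q=P[m]
    if len(Q)>5:
        uu=np.linalg.svd(Q[:,:2]-Q[:,:2].mean(0))[2][0]; print(cam,"lever",len(Q),np.degrees(np.arctan2(uu@ey[:2],uu@ex[:2])))
    q=P-Y; A=q@a;X=q@ex;Z=q@e2
    bm=(abs(A-.122)<.012)&(abs(X)>.03)&(np.hypot(X,Z)<.085)
    if bm.sum()>20:
        f=np.polyfit(X[bm],Z[bm],1); print(cam,"bar",bm.sum(),"joint mod 180",-np.degrees(np.arctan(f[0])))
    h=(A>.14)&(A<.2)&(np.hypot(X,Z)<.02); print("hub top A",np.percentile(A[h],97) if h.any() else None)
    for n in ["spindle","oil_bottle","flask","jar","meter","basket","spanner"]:
        r=boxes_of(n,cam)
        if r: print(cam,n,round(r[0]["score"],2),w(r[0]["position"],cam))
```

```text
side 24 A 0.12102000247037459 r 0.06393508179420107 rel deg 345.0530030024681
top 32 A 0.12324318727807317 r 0.06263263287148155 rel deg 345.37861001887933
26.975 [ 0.4143 -0.0718  0.3361] [ 0.1087 -0.5176  0.2853]
side lever 158 179.7310365994127
side bar 94 joint mod 180 -0.7663978037681883
hub top A 0.17409579744679388
side oil_bottle 0.82 [ 0.7079 -0.1163  0.0756]
side flask 0.91 [0.4303 0.1423 0.0467]
side jar 0.72 [0.566  0.0304 0.1011]
side meter 0.59 [0.398  0.4408 0.0278]
side spanner 0.73 [ 0.3943 -0.0357  0.0128]
top lever 159 176.52019452425594
top bar 142 joint mod 180 -1.074454287033336
hub top A 0.17336881567317633
top spindle 0.72 [0.6893 0.0504 0.0129]
top oil_bottle 0.65 [ 0.7058 -0.1247  0.1024]
top flask 0.86 [0.4414 0.1183 0.0541]
top jar 0.34 [0.5144 0.0406 0.1534]
top meter 0.93 [0.4129 0.4319 0.0281]
top basket 0.73 [0.6781 0.4617 0.0344]
top spanner 0.52 [ 0.4701 -0.0175  0.0069]
```

View pics/f_side.png

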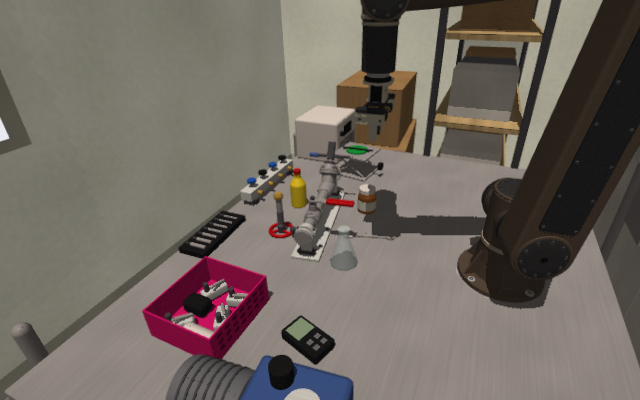

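View pics/f_top.png

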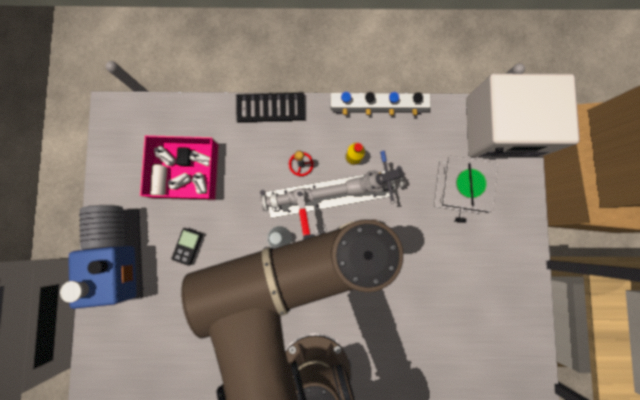

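The side view shows the red lever across the pipe (340,202), the wrench bar back along its start line, and all bystanders where they were. The gripper hangs free. Handing in.

```bash
python3 -c "
from plant import *
print(close_job())"
```

```text
the job is handed in; nothing more can be done
None
```

The job is handed in; no verdict was reported. The ball valve is shut and the tap is wound in with its collar down on the bonnet. The robot is touching nothing, and it finished at 27 s of the 72 s allowed.

- **Valve:** I swung the lever round with the fingers until they met the hard stop at about 33 N. Afterwards the lever measured about 179.7° in the side view and 176.5° in the partly hidden top view, where 180° is fully across the pipe. That spread is within the 5° allowed.
- **Tap sequence:** I cranked the T-bar with the fingers straddling one of its ends. Measured from the start, it went to about 173°, back to about 93°, forward to about 178°, then on to about 247° after I changed ends. It then went back to about 178° and forward to the stop. The second back-off (about 178°) was judged from the tool position and the picture, because the fingers hid the blue sleeve.
- **Tap at depth:** At the stop the force rose to about 24 N with hardly any movement. After I let go, the bar stood at a joint angle of about 359° (6.27 rad), against the 6.04 rad needed. The hub had sunk about 4 mm.
- **Bystanders:** Those the networks found were within a few mm to about 1 cm of their starting readings.
- **Disagreements:** The last jar detections were false, landing on the pipe run or lever. The top-camera spanner reading did not match the side one, which was unchanged. The jar and spanner look unmoved in the side picture.

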